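Lock the tow link onto a pail dolly with its linch pin

TASK

The yellow tow link is sitting on the king bolt of the blue pail dolly but nothing holds it on. Take the lock pin with the red grip and, without forcing it, push it from the tongue's front side through the cross hole of the king bolt until its head is fully home against the bolt. Then swing its sprung wire loop over the top of the bolt until it snaps down shut, and let go; leave the other things on the table where they are.

Things in the scene. Friction and masses are not known exactly. Their poses are not given: they have to be found in the camera images.
- hitch (a point): Point fixed on the dolly, on the king bolt's axis, at the height of the cross hole's centre when the bolt is right down. z up; +x runs along the hole from the tongue's open front (robot side) to the deck: the pin goes in along +x. But the bolt is a stiff push fit in its bush and is left anyhow, 0 to 30 mm higher than this tells. That is not measured: feel for it or look. The bolt does not turn.
- eye (a point): Centre of the top face of the tow link's yellow eye, on the bolt's axis, 20 mm under hitch, same axes. The steel bolt stands up out of it: a square end 24 by 24 mm, sides along x and y, flat top 16 mm above its cross hole's centre, round (24 mm) below. Hole round, 12 mm, straight through along x, edges just broken. About 12 N slides the bolt up or down; it stays where left.
- dolly: The blue pail dolly, fixed. Origin on the table under the king bolt, +x to its deck, z up. Deck 320 by 300 mm, top at 103 mm, from 130 mm behind (+x) the bolt. Tongue plate 60 mm wide, top at 108 mm, ends 30 mm in front of the bolt. Yellow eye 50 mm across, top at 120 mm; the link, 30 mm wide, runs back over the deck at that height.
- pin: Lock pin, 130 g, lying level on a board 12 mm thick, axis 9 mm above it. Origin on the shank's axis at the head's flat shoulder; +x to the tip, z up as it lies. Shank round, 10 mm thick, 40 mm long, tip chamfered 1 mm. Head: brass block x = 0 to -16 mm, 20 wide (y), 18 high. Red grip x = -16 to -46 mm, 16 wide (y), 18 high. The open wire loop stands up from the head.
- pin_grip (a point): Centre of the pin's red grip, 31 mm behind the shoulder, on the shank's axis; same axes as the pin.
- pin_tip (a point): Tip of the pin's shank, on its axis, 40 mm ahead of the shoulder.
- loop (a joint): Angle of the pin's wire loop: 1.5 = open, standing up square to the shank; 0 = shut, level around the shank and beyond its tip. It swings forward over the shank about a level cross-axis through the head, 8 mm behind the shoulder. Sprung over centre: past 0.75 either way it goes on by itself and stays. About 3 N at its end swings it over.
- loop_end (a point): Middle of the loop's end bar, on the wire's centre line, 52 mm from the hinge axis. Loop of 4 mm steel wire, legs 38 mm apart (34 mm clear inside), end bar about 12 mm straight with rounded shoulders.
- washer: Bystander: flat steel washer, 38 mm across, on the board.
- bracket: Bystander: flat steel plate 60 by 30 by 5 mm, on the board.
- tin: Bystander: small paint tin 96 mm across, 115 mm high, on the table.
- knife: Bystander: filling knife on the table.
- brush: Bystander: paint brush on the table.
Not all that is in view belongs to the job. Of the things like the pin, leave any that is green or purple; of the rest the smaller one is meant.

How it is judged:
By the outcome, as a careful person would: the job done as asked, in the order asked, and still so for the second after the job is handed in, with the robot touching nothing.
It also fails if it takes over 62 s, if anything falls off the work surface, if the arm or the gripper's body presses on something with over 40 N, if the wrist force passes 120 N, or if a joint passes its speed limit or range.

ROBOT

A 7-joint arm with a two-finger parallel gripper is mounted at the origin on the work surface. World frame = base frame: x ahead of the robot, y to its left, z up, the work surface at z = 0. Lengths are in mm, angles in rad, forces in N, time in s.
With the tool pointing down it reaches from about 400 to 875 mm from the base axis. Payload 6.5 kg.
Tool frame: the origin (TCP) lies at the centre of the arm's flange, where the gripper is bolted on; the fingertips stand 166 mm ahead of it and the grasp point (between the pads) lies ahead of it (bot.grip_depth is the x of the grasp point in the tool frame, in mm); x points along the fingers, y is the direction in which the jaws open and shut, and the axes are right-handed (so a half turn about x gives the same grasp; the last joint's range is limited). The gripper opens to 88 mm and grips with 3 to 60 N. Pads are 18 mm wide; open, the fingers measure 123 mm over their backs; the gripper's body (75 mm by 187 mm) begins 45 mm behind the grasp point.
Start: joints at [-1.291, 0.536, -0.004, 1.538, 0.003, 1.067, -0.071], TCP at [220.307, 611.518, 404.716] pointing down, gripper open.
Joint ranges: [-2.7, 2.7], [-0.37, 2.16], [-1.27, 1.26], [0.24, 2.4], [-1.31, 4.45], [0.19, 1.91], [-2.76, 2.76]. Speed limits (rad/s): [2.39, 2.39, 3.14, 3.14, 3.14, 3.14, 3.14].

INTERFACE

Orientations are given as [roll, pitch, yaw] about the fixed x, y, z axes, in that order (R = Rz(yaw) Ry(pitch) Rx(roll)).
In Python, from bench import readout, camera, camera_info, bot gives the robot as it stands.
- The arm moves only by the tool send_rows, never from a script. Its argument "increments" is text: rows parted by semicolons, each of 5 numbers parted by spaces: the finger opening in m, from 0 to 0.0881, then the shift along the world's x, y, z in m, then the turn about the world's z in rad. A call has 1 to 5 rows; each row shifts and turns the pose as measured when the row begins; what a row does not reach is not made up. A row lasts 1/8 s, in which the tool goes at most 62.5 mm and 10.7 degrees, less where a joint would pass 70% of its speed; a pose out of reach is approached as far as the arm can. A call is refused whole if a number of a shift passes 0.0625 or a number of a turn 0.188, either way. A call with a gripper value outside its range is refused whole. The fingers move at their own pace and stop on an object; "force" is the grip in N (left out, the last holds). Time passes only in rows, so rows that do not move let the fingers close. It gives the time, the measured TCP pose, the force and the opening at its end, in the units of the state.
- readout.read_state(): the state, without advancing time (a new reading comes with each control period).
- camera(name): name is "scene" or "top"; returns (picture, depth): 400x640x3 uint8, blue, green, red; 400x640 float32, mm along the optical axis (not along the pixel's ray), 0 where there is no reading.
- camera_info(name): a dict with "vfov" (degrees; the focal length in pixels is half the picture's height over the tangent of half this angle, whatever the lens; pixels are square), "cx", "cy" (the principal point, pixels), "k1" (the pictures are not rectified: a ray, as slopes to the right and down, at radius r is drawn at 1 + k1 r^2 times it, then the intrinsics apply), "origin" and "attitude" of the camera in the world. Camera axes: x right, y up, looking along -z (the intrinsics and any distortion apply to the point x, -y, -z); pixel columns grow to the right and rows downward; lengths in mm; the calibration is good to about 2 mm. A picture is of the moment at which its call begins. camera_info takes no time and is no camera call.
- bot.hand_in(): hands the job in, once; it reports no verdict.
The state is a dict: "time": time; "q": joint angles; "joint_vel": joint speeds; "tau": joint torques, N m; "eef_pos": TCP position; "tool_rot": TCP orientation; "contact_force": force on the tool from outside, world axes, zero at the start; "torque": the same for the moment, N m; "grip_width": opening from 0.0 (shut) to 1.0 (fully open).
Only numpy, scipy, OpenCV 4.12 (cv2) and the standard library are available. Lean on these libraries where they do the work, as an engineer would, in place of code of your own. Each camera call takes 0.05 s, during which the arm holds its last target.

## Working session

There is one attempt and no reset: what is moved stays moved. The work goes in short steps, Python scripts to look and compute and a tool call to move; the robot and the scene stay as the last step left them, time stands still between calls to the robot, and variables do not carry over. Pictures are saved under pics/ and viewed, and the job is handed in when it is done.

Besides the shell and the picture viewer there is one more tool, called after "Emit:" in YAML: its name, and indented under it one key for each argument. send_rows: Moves the arm, as the interface text tells. Its arguments: {"type":"object","properties":{"increments":{"type":"string"},"force":{"type":"number"}},"required":["increments"]}

```bash
ls; mkdir -p pics; cat > h.py <<'E'
import numpy as np, cv2
from bench import readout, camera, camera_info, bot
from scipy.spatial.transform import Rotation as R
def K(i,shape=(400,640)):
    f=shape[0]/2/np.tan(np.radians(i["vfov"])/2); return f
E
python3 - <<'E'
from h import *
for n in("scene","top"):
    print(camera_info(n))
    p,d=camera(n); cv2.imwrite(f"pics/{n}0.png",p); np.save(f"pics/{n}0.npy",d)
print(readout.read_state(), bot.grip_depth)
E
```

```text
pics
{'vfov': 48.321485243293424, 'cx': 327.5717141537464, 'cy': 205.28349619112052, 'k1': -0.07594133121987626, 'origin': array([ 988.2556082 , -376.59240576, 1154.65943324]), 'attitude': array([0.54145713, 0.01053036, 0.90745568])}
{'vfov': 42.216020539940544, 'cx': 312.02467766919364, 'cy': 205.3392069763982, 'k1': -0.15839097000280183, 'origin': array([ 286.23029942,  -17.93517878, 1622.00300818]), 'attitude': array([ 0.12715343,  0.00213643, -1.57371589])}
{'time': 0.1, 'q': array([-1.29122754,  0.53708176, -0.00442533,  1.5387232 ,  0.00260368,
        1.06730893, -0.07120695]), 'joint_vel': array([ 0.00178347, -0.00060266, -0.00077159, -0.0022476 ,  0.00080254,
       -0.00103779,  0.00102334]), 'tau': array([ 2.78047264e-03, -5.72083426e+01,  9.93748382e-01, -2.52231860e+01,
       -5.61728643e-02,  1.34674570e-02,  5.50491620e-05]), 'eef_pos': array([220.20305641, 611.26469574, 403.95216286]), 'tool_rot': array([-1.48999393,  1.56928074, -1.83570772]), 'contact_force': array([0.08513205, 0.84211093, 0.07854019]), 'torque': array([-0.0169926 , -0.00695361, -0.01227318]), 'grip_width': 1.0026779240642676} 147.29999999999998
```

View pics/scene0.png

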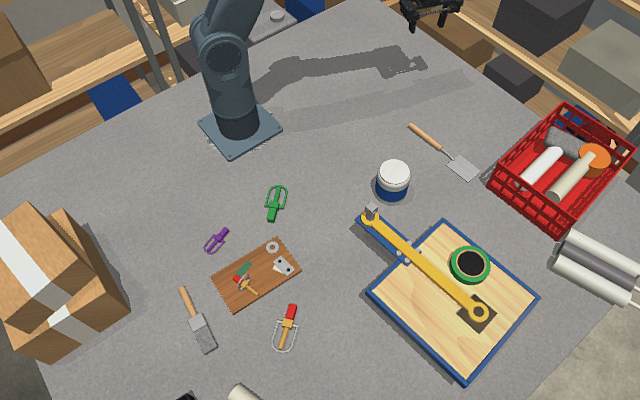

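View pics/top0.png

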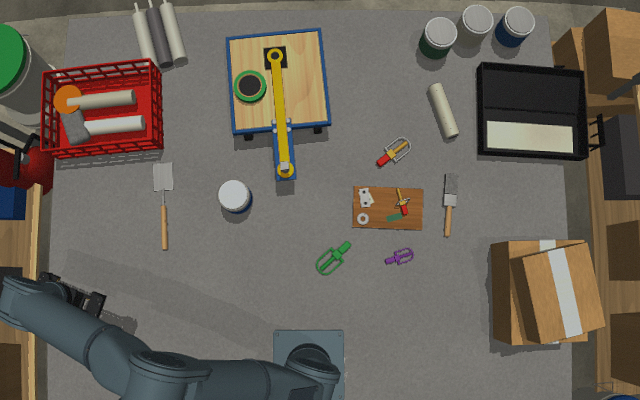

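The scene view shows the dolly with its bolt near (372,212). The board, at about (255,273), carries a small red-gripped pin, the washer and the bracket. A larger red pin lies at (286,325), with green and purple decoys nearby. I'll zoom in on the board and the bolt.

```bash
python3 - <<'E'
from h import *
s=cv2.imread("pics/scene0.png");t=cv2.imread("pics/top0.png")
a=cv2.resize(s[225:325,200:310],None,fx=5,fy=5,interpolation=cv2.INTER_CUBIC)
cv2.imwrite("pics/a1.png",a)
b=cv2.resize(t[175:240,345:430],None,fx=7,fy=7,interpolation=cv2.INTER_CUBIC)
cv2.imwrite("pics/b1.png",b)
c=np.hstack([cv2.resize(s[190:260,345:415],(400,400),interpolation=cv2.INTER_CUBIC),cv2.resize(t[130:190,250:310],(400,400),interpolation=cv2.INTER_CUBIC)])
cv2.imwrite("pics/c1.png",c)
E
```

```text
(no output)
```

View pics/a1.png

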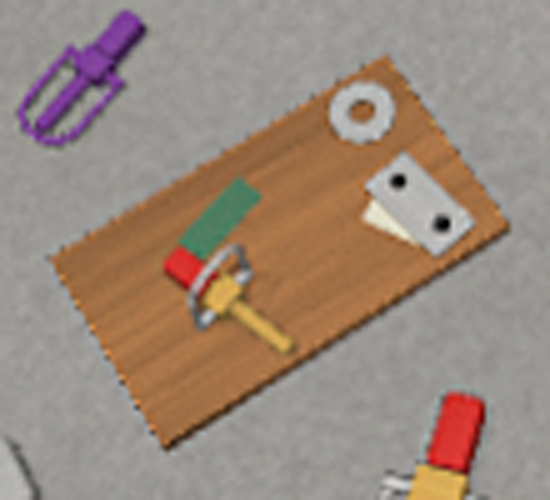

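View pics/b1.png

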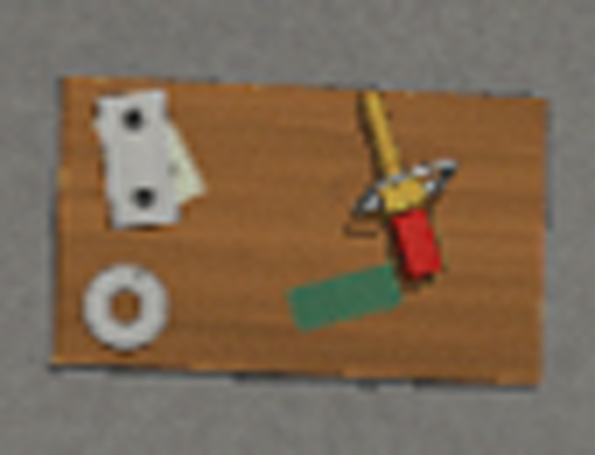

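View pics/c1.png

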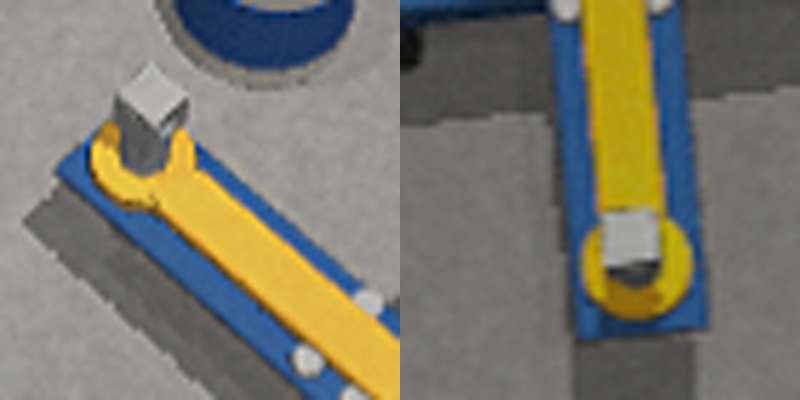

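```bash
cat >> h.py <<'E'
class Cam:
    def __init__(s,n):
        i=camera_info(n); f=200/np.tan(np.radians(i["vfov"])/2)
        s.K=np.array([[f,0,i["cx"]],[0,f,i["cy"]],[0,0,1.]]); s.D=np.array([i["k1"],0,0,0.]); s.o=i["origin"]
        s.R=R.from_euler("xyz",i["attitude"]).as_matrix()@np.diag([1,-1,-1.])  # cv axes->world
    def rays(s,px):
        u=cv2.undistortPoints(np.asarray(px,float).reshape(-1,1,2),s.K,s.D).reshape(-1,2)
        return np.c_[u,np.ones(len(u))]@s.R.T   # unit optical depth
    def plane(s,px,z):
        r=s.rays(px); return s.o+r*((z-s.o[2])/r[:,2])[:,None]
    def depth(s,px,d): return s.o+s.rays(px)*np.asarray(d).reshape(-1,1)
    def proj(s,P):
        c=(np.atleast_2d(P)-s.o)@s.R
        return cv2.projectPoints(c,np.zeros(3),np.zeros(3),s.K,s.D)[0].reshape(-1,2)
def tri(c1,p1,c2,p2):
    r1=c1.rays([p1])[0];r2=c2.rays([p2])[0]
    A=np.c_[r1,-r2]; t=np.linalg.lstsq(A,c2.o-c1.o,rcond=None)[0]
    a=c1.o+r1*t[0];b=c2.o+r2*t[1]; return (a+b)/2,np.linalg.norm(a-b)
def masked(c,img,d,lo,hi,roi):
    x0,y0,x1,y1=roi; hsv=cv2.cvtColor(img,cv2.COLOR_BGR2HSV); m=cv2.inRange(hsv,np.array(lo),np.array(hi))
    k=np.zeros_like(m);k[y0:y1,x0:x1]=m[y0:y1,x0:x1]; v,u=np.nonzero(k); return k,np.c_[u,v].astype(float),c.depth(np.c_[u,v],d[v,u])
E
python3 - <<'E'
from h import *
C={n:Cam(n) for n in("scene","top")}
I={n:cv2.imread(f"pics/{n}0.png") for n in C}; Dp={n:np.load(f"pics/{n}0.npy") for n in C}
np.set_printoptions(precision=1,suppress=True)
roi={"scene":dict(board=(205,235,305,318),bolt=(355,198,390,235)),"top":dict(board=(350,183,426,232),bolt=(272,155,300,185))}
for n in C:
    print(n)
    # red grip
    for nm,lo,hi in(("red",(0,180,120),(6,255,255)),("brass",(15,120,120),(30,255,255))):
        k,px,P=masked(C[n],I[n],Dp[n],lo,hi,roi[n]["board"])
        print(nm,len(px),px.mean(0),P.mean(0),P.min(0),P.max(0))
    x0,y0,x1,y1=roi[n]["board"]
    g=np.mgrid[y0:y1,x0:x1].reshape(2,-1); P=C[n].depth(g[::-1].T,Dp[n][g[0],g[1]])
    print("board z med",np.median(P[:,2]), "high pts",(P[:,2]>45).sum())
    h=P[P[:,2]>55]; print(h)
    k,px,P=masked(C[n],I[n],Dp[n],(0,0,150),(180,40,255),roi[n]["bolt"])
    print("bolt",len(px),px.mean(0)); print(np.median(P,0),np.percentile(P[:,2],[5,25,50,75,95]))
    s=P[:,2]>np.percentile(P[:,2],30)-0; print(P[s].mean(0),P[s].min(0),P[s].max(0))
E
```

```text
scene
red 140 [276.5 302.2] [ 595.8 -256.7   26.8] [ 465.7 -311.5   15.3] [ 654.6 -221.    35.1]
brass 165 [248.4 283.1] [ 506.9 -285.2   28.7] [ 437.5 -376.6    6.9] [ 988.3 -142.1 1154.7]
board z med 4.237078156035182 high pts 78
[[ 988.3 -376.6 1154.7]
 [ 988.3 -376.6 1154.7]
 [ 988.3 -376.6 1154.7]
 [ 988.3 -376.6 1154.7]
 [ 988.3 -376.6 1154.7]
 [ 988.3 -376.6 1154.7]
 [ 988.3 -376.6 1154.7]
 [ 988.3 -376.6 1154.7]
 [ 988.3 -376.6 1154.7]
 [ 988.3 -376.6 1154.7]
 [ 988.3 -376.6 1154.7]
 [ 988.3 -376.6 1154.7]
 [ 988.3 -376.6 1154.7]
 [ 988.3 -376.6 1154.7]
 [ 988.3 -376.6 1154.7]
 [ 988.3 -376.6 1154.7]
 [ 988.3 -376.6 1154.7]
 [ 988.3 -376.6 1154.7]
 [ 988.3 -376.6 1154.7]
 [ 988.3 -376.6 1154.7]
 [ 988.3 -376.6 1154.7]
 [ 988.3 -376.6 1154.7]
 [ 988.3 -376.6 1154.7]
 [ 988.3 -376.6 1154.7]
 [ 496.1 -278.3   66.7]
 [ 495.2 -275.7   60.9]
 [ 988.3 -376.6 1154.7]
 [ 497.1 -284.4   70.9]
 [ 499.9 -282.5   73.3]
 [ 500.9 -280.3   71.9]
 [ 499.8 -277.7   65.9]
 [ 988.3 -376.6 1154.7]
 [ 501.4 -288.6   78.7]
 [ 500.8 -286.2   73.8]
 [ 497.7 -278.4   56.1]
 [ 988.3 -376.6 1154.7]
 [ 5
[... 1410 characters left out ...]
300.2   74.5]
 [ 505.3 -302.9   76.3]
 [ 504.4 -304.7   83.2]
 [ 506.6 -310.7   67.2]
 [ 503.  -291.5   71. ]
 [ 503.4 -295.    68.8]
 [ 503.  -297.5   71.6]
 [ 501.7 -298.9   80.8]
 [ 502.7 -303.4   73.3]
 [ 505.1 -312.8   55.8]
 [ 499.4 -281.5   75.6]
 [ 500.  -285.3   71.3]
 [ 499.7 -288.    73. ]
 [ 499.2 -290.4   76.9]
 [ 497.4 -276.6   68. ]
 [ 497.1 -279.3   70. ]
 [ 497.  -282.2   70.8]
 [ 494.7 -273.9   65.1]
 [ 494.  -276.    70.6]
 [ 286.2  -17.9 1622. ]
 [ 286.2  -17.9 1622. ]
 [ 286.2  -17.9 1622. ]
 [ 286.2  -17.9 1622. ]
 [ 286.2  -17.9 1622. ]]
bolt 52 [284.  165.1]
[587.1  64.2 175.8] [170.1 173.2 175.8 177.4 179.9]
[585.8  63.8 177.1] [575.3  52.7 173.9] [596.2  72.7 182.5]
```

```bash
python3 - <<'E'
from h import *
C={n:Cam(n) for n in("scene","top")}
I={n:cv2.imread(f"pics/{n}0.png") for n in C}; Dp={n:np.load(f"pics/{n}0.npy") for n in C}
np.set_printoptions(precision=2,suppress=True)
roi={"scene":dict(grip=(230,268,245,288),pin=(230,268,265,300),bolt=(355,198,390,235),link=(365,215,460,300)),"top":dict(grip=(395,200,412,220),pin=(395,185,412,220),bolt=(276,155,294,180),link=(270,75,292,150))}
def line(P):
    vx,vy,x,y=cv2.fitLine(P[:,:2].astype(np.float32),cv2.DIST_HUBER,0,.01,.01).ravel(); return np.arctan(vy/vx),(x,y)
def rect(mask,c,z):
    cn=max(cv2.findContours(mask,cv2.RETR_EXTERNAL,cv2.CHAIN_APPROX_NONE)[0],key=cv2.contourArea)[:,0]
    P=c.plane(cn,z)[:,:2].astype(np.float32); return cv2.minAreaRect(P)
for n,c in C.items():
    print(n)
    k,px,P=masked(c,I[n],Dp[n],(0,180,120),(6,255,255),roi[n]["grip"])
    k2,px2,P2=masked(c,I[n],Dp[n],(0,180,170),(6,255,255),roi[n]["grip"])
    print("red",len(px),len(px2),c.plane(px2,30).mean(0),rect(k,c,30),rect(k2,c,30), "V",sorted(I[n][px[:,1].astype(int),px[:,0].astype(int),2])[::8])
    k,px,P=masked(c,I[n],Dp[n],(15,110,110),(32,255,255),roi[n]["pin"])
    print("brass",len(px),P.mean(0)); Q=c.plane(px,24); print(line(Q))
    hsv=cv2.cvtColor(I[n],cv2.COLOR_BGR2HSV)
    x0,y0,x1,y1=roi[n]["bolt"]; print(hsv[y0:y1,x0:x1,2][::2,::2])
    k,px,P=masked(c,I[n],Dp[n],(20,150,120),(32,255,255),roi[n]["link"]); print("link",len(px),line(c.plane(px,120)),np.median(P[:,2]))
E
```

```text
scene
red 37 31 [ 474.97 -303.5    30.  ] ((475.1669616699219, -304.7085876464844), (17.636152267456055, 15.841230392456055), 23.990047454833984) ((474.8107604980469, -303.48211669921875), (16.661788940429688, 13.327142715454102), 11.749650001525879) V [np.uint8(123), np.uint8(194), np.uint8(212), np.uint8(216), np.uint8(220)]
brass 143 [ 513.39 -293.02   31.19]
(np.float32(0.26117498), (np.float32(516.5345), np.float32(-291.70953)))
[[154 163 160 159 156 149 158 154 161 160 159 109 115  87  90  93  98  98]
 [157 164 157 154 156 154 155 157 167 155 158 167 101 126 105  95  94  95]
 [156 161 154 155 163 166 153 135 175 145 156 154 161 124 123 132 137 102]
 [162 158 159 157 156 162 160 176 172 181 168 153 164 160 164 122 127 127]
 [157 153 160 159 150 127 181 179 180 178 181 182 157 156 159 161 161 161]
 [155 152 156 161 162  74 112 184 178 181 183  81 158 165 161 156 154 155]
 [164 158 160 154 156  90  86  70 181 179  94 109 162 163 155 153 152 152]
 [157 153 157 154 179 150  88  92  97 121 125 177 154 154 160 152 150 159]
 [154 153 158 139 169 179  87  89  92 104 219 239 159 155 159 
[... 1219 characters left out ...]
4 -301.99   18.03]
(np.float32(0.40142056), (np.float32(508.62744), np.float32(-299.3095)))
[[133 113 187 183 182 184 166 132 132]
 [134 124 187 181 183 183 186 133 130]
 [129 135 191 182 183 182 187 116 131]
 [135 133 167 139 154 167 170 106 132]
 [136 133 134 163 164 166 157 170 131]
 [127 143 142 164 165 171 149 187 152]
 [127 191 153 161 162 166 148 187 190]
 [ 99 191 175 153 118  74  53 187 187]
 [101 189 157  65  61  57  96 185 185]
 [107 143 169 143 118 127 161 186 149]
 [102  86 127 144 144 141 143 165 109]
 [ 93 135  78  79 114 116  63 120 135]
 [ 88 134  83  85  82  80  90  90  73]]
link 718 (np.float32(0.095792234), (np.float32(762.43414), np.float32(81.16202))) 119.14971223226348
```

```bash
python3 - <<'E'
from h import *
C={n:Cam(n) for n in("scene","top")}
I={n:cv2.imread(f"pics/{n}0.png") for n in C}; Dp={n:np.load(f"pics/{n}0.npy") for n in C}
np.set_printoptions(precision=2,suppress=True)
k,px,P=masked(C["scene"],I["scene"],Dp["scene"],(0,0,171),(180,30,215),(363,201,381,216)); print(len(px)); a=px.mean(0)
k,px2,P2=masked(C["top"],I["top"],Dp["top"],(0,0,135),(180,40,255),(278,158,291,172)); 
k2=cv2.morphologyEx(k,cv2.MORPH_OPEN,np.ones((3,3)));v,u=np.nonzero(k2);b=np.array([u.mean(),v.mean()]);print(len(px2),len(u),a,b)
print("bolt top",tri(C["scene"],a,C["top"],b),np.median(P[:,2]),C["scene"].plane([a],176),C["top"].plane([b],176))
for kk,n in ((k2,"top"),):
    cn=max(cv2.findContours(kk,0,1)[0],key=cv2.contourArea)[:,0]; print(cv2.minAreaRect(C[n].plane(cn,176)[:,:2].astype(np.float32)))
# pin marks
t=I["top"]; hs=cv2.cvtColor(t,cv2.COLOR_BGR2HSV); print(hs[186:206,394:408].tolist()[2]); 
print("tip",C["scene"].plane([[258,294.5]],21),C["top"].plane([[398.1,188.6]],21))
for n,x0,y0,x1,y1 in(("scene",228,265,268,300),("top",388,184,416,222)):
    cv2.imwrite(f"pics/pz_{n}.png",cv2.resize(I[n][y0:y1,x0:x1],None,fx=16,fy=16,interpolation=cv2.INTER_NEAREST))
E
```

```text
68
58 57 [371.37 206.15] [284.25 165.3 ]
bolt top (array([587.66,  64.53, 172.38]), np.float64(2.3464435535139994)) 176.96757819445628 [[589.68  63.96 176.  ]] [[586.24  63.34 176.  ]]
((585.7433471679688, 62.613059997558594), (20.387195587158203, 19.950693130493164), 0.35107123851776123)
[[14, 174, 141], [15, 178, 139], [16, 180, 99], [17, 174, 151], [19, 177, 167], [17, 178, 112], [14, 175, 141], [14, 170, 144], [15, 174, 139], [17, 137, 147], [14, 132, 135], [15, 141, 130], [15, 135, 127], [13, 132, 126]]
tip [[ 547.17 -282.36   21.  ]] [[ 543.07 -285.68   21.  ]]
```

View pics/pz_top.png

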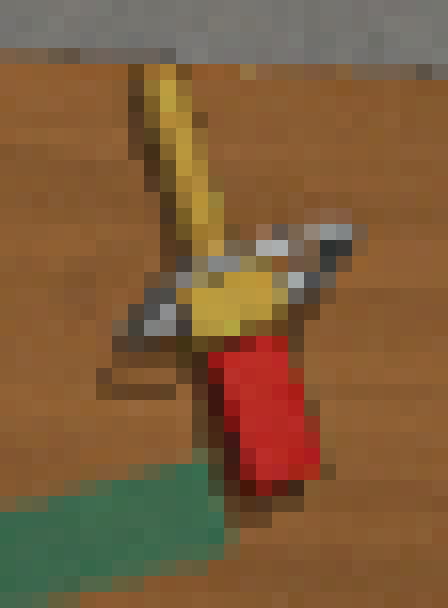

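View pics/pz_scene.png

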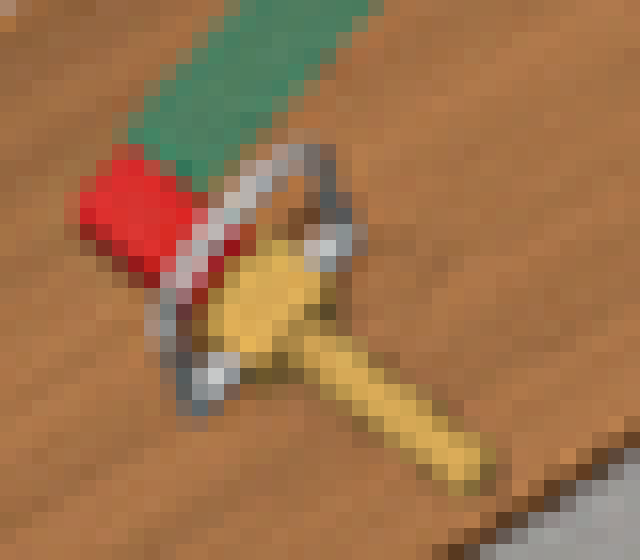

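```bash
python3 - <<'E'
from h import *
np.set_printoptions(precision=2,suppress=True)
s,t=Cam("scene"),Cam("top")
def z(o,p): return [o[0]+p[0]/16-.5,o[1]+p[1]/16-.5]
T=(388,184);S=(228,265)
h=t.plane([z(T,(237,305)),z(T,(272,412))],30); tp=t.plane([z(T,(160,72)),z(T,(212,245))],25)
hs=s.plane([z(S,(265,305))],30); ts=s.plane([z(S,(482,478)),z(S,(310,345))],24)
print(h,tp,hs,ts,sep="\n")
for a,b in((h[1],h[0]),(h[1],tp[0]),(tp[1],tp[0]),(ts[1],ts[0]),(hs[0],ts[0])): d=b-a; print(np.arctan2(d[1],d[0]),np.hypot(d[0],d[1]))
E
```

```text
[[ 497.59 -296.3    30.  ]
 [ 476.59 -302.64   30.  ]]
[[ 544.33 -283.16   25.  ]
 [ 510.09 -292.55   25.  ]]
[[ 501.95 -295.7    30.  ]]
[[ 547.43 -283.21   24.  ]
 [ 510.05 -293.13   24.  ]]
0.29332138003200064 21.933513941061378
0.2800257114564571 70.49090816884527
0.2675556990804404 35.5077838622504
0.2594400474827734 38.675629512998164
0.2679421668941956 47.16358735200051
```

```bash
cat >> h.py <<'E'
def show():
    s=readout.read_state(); M=R.from_euler("xyz",s["tool_rot"]).as_matrix()
    print("t %.2f"%s["time"],"tcp",s["eef_pos"].round(1),"x-axis",M[:,0].round(3),"jawyaw %.3f"%np.arctan2(M[1,1],M[0,1]),"F",s["contact_force"].round(1),"T",s["torque"].round(2),"w %.1f"%(s["grip_width"]*88.1),"q7 %.2f"%s["q"][6],"q1 %.2f"%s["q"][0])
E
python3 -c "
from h import *
show()"
```

```text
t 0.10 tcp [220.2 611.3 404. ] x-axis [-0.    -0.001 -1.   ] jawyaw 1.225 F [0.1 0.8 0.1] T [-0.02 -0.01 -0.01] w 88.3 q7 -0.07 q1 -1.29
```

Emit:
send_rows:
  increments: "0.0881 0.042 -0.044 0 -0.17; 0.0881 0.042 -0.044 0 -0.17; 0.0881 0.042 -0.044 0 -0.17; 0.0881 0.042 -0.044 0 -0.17; 0.0881 0.042 -0.044 0 -0.17"
  force: 40

```text
time: 0.72
eef_pos: [429.6, 387.9, 401.9]
tool_rot: [-2.306, 1.566, 2.766]
contact_force: [1.2, 0.8, 0.1]
grip_width: 1.005
```

Emit:
send_rows:
  increments: "0.0881 0.042 -0.044 0 -0.17; 0.0881 0.042 -0.044 0 -0.17; 0.0881 0.03 -0.05 0 -0.17; 0.0881 0 -0.06 0 -0.17; 0.0881 0 -0.06 0 -0.17"

```text
time: 1.35
eef_pos: [547.9, 121.6, 400.8]
tool_rot: [-2.378, 1.567, 1.816]
contact_force: [1.1, 0.3, -0.3]
grip_width: 1.001
```

Emit:
send_rows:
  increments: "0.0881 -0.01 -0.06 0 -0.17; 0.0881 -0.01 -0.06 0 -0.17; 0.0881 -0.01 -0.06 0 -0.17; 0.0881 -0.01 -0.06 0 -0.17; 0.0881 -0.01 -0.06 -0.01 -0.15"

```text
time: 1.98
eef_pos: [495.7, -185.4, 390.9]
tool_rot: [-2.665, 1.566, 0.671]
contact_force: [0.3, 0.5, -0.1]
grip_width: 1.002
```

Emit:
send_rows:
  increments: "0.0881 -0.01 -0.06 -0.01 0; 0.0881 -0.008 -0.05 -0.03 0; 0.0881 0 0 0 0"

```text
time: 2.35
eef_pos: [474.3, -302.2, 349.3]
tool_rot: [-3.056, 1.569, 0.271]
contact_force: [-0.4, 0.3, 0.4]
grip_width: 1.001
```

```bash
python3 -c "
from h import *
show()"
```

```text
t 2.35 tcp [ 474.3 -302.2  349.3] x-axis [ 0.002  0.001 -1.   ] jawyaw -1.385 F [-0.4  0.3  0.4] T [ 0.02  0.16 -0.  ] w 88.2 q7 -0.48 q1 -0.05
```

Emit:
send_rows:
  increments: "0.06 0.003 0 -0.04 0.086; 0.06 0 0 -0.04 0; 0.06 0 0 -0.04 0; 0.06 0 0 0 0"

```text
time: 2.85
eef_pos: [479.9, -298.5, 227.2]
tool_rot: [-2.805, 1.565, 0.615]
contact_force: [0.7, 0.3, 0.1]
grip_width: 0.681
```

```bash
python3 - <<'E'
from h import *
show()
for n in ("scene","top"):
    p,d=camera(n); c=Cam(n); g=readout.read_state()["eef_pos"]; u=c.proj([[477,-302,30]])[0].astype(int)
    cv2.imwrite(f"pics/g1_{n}.png",cv2.resize(p[u[1]-35:u[1]+35,u[0]-45:u[0]+45],None,fx=7,fy=7,interpolation=cv2.INTER_CUBIC))
E
```

```text
t 2.85 tcp [ 479.9 -298.5  227.2] x-axis [ 0.005  0.003 -1.   ] jawyaw -1.292 F [0.7 0.3 0.1] T [-0.07  0.16 -0.04] w 60.0 q7 -0.30 q1 0.06
```

View pics/g1_scene.png

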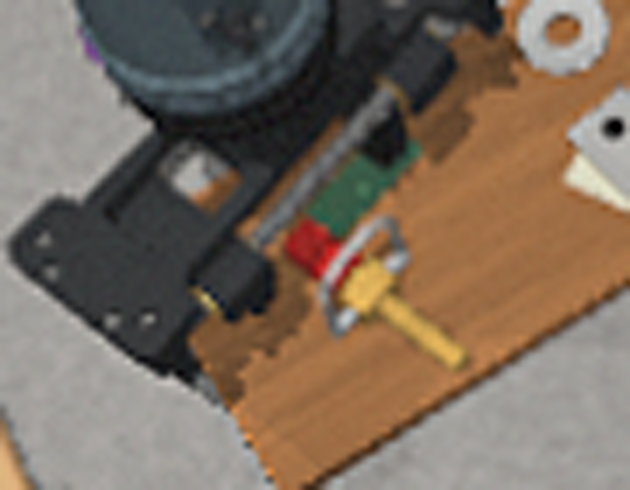

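View pics/g1_top.png

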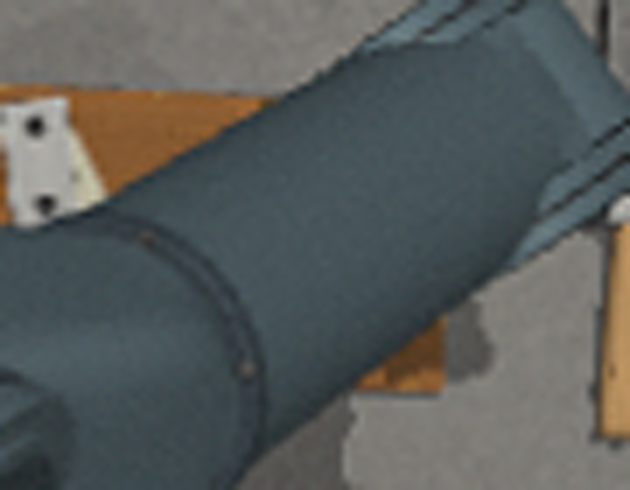

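Emit:
send_rows:
  increments: "0.06 -0.0035 -0.004 0 0; 0.06 0 0 -0.015 0; 0.06 0 0 -0.01 0; 0.06 0 0 0 0"

```text
time: 3.45
eef_pos: [479.0, -304.5, 207.5]
tool_rot: [2.706, 1.555, -0.157]
contact_force: [0.4, 0.2, -0.7]
grip_width: 0.682
```

```bash
python3 -c "
from h import *
show()"
```

```text
t 3.45 tcp [ 479.  -304.5  207.5] x-axis [ 0.015 -0.002 -1.   ] jawyaw -1.292 F [ 0.4  0.2 -0.7] T [-0.08  0.13 -0.02] w 60.1 q7 -0.27 q1 0.09
```

Emit:
send_rows:
  increments: "0.06 0 0 0 0; 0.06 0 0 0 0"

```text
time: 3.7
eef_pos: [479.0, -304.6, 207.5]
tool_rot: [2.704, 1.555, -0.159]
contact_force: [0.4, 0.3, 0.6]
grip_width: 0.681
```

```bash
python3 -c "
from h import *
show()"
```

```text
t 3.70 tcp [ 479.  -304.6  207.5] x-axis [ 0.015 -0.002 -1.   ] jawyaw -1.292 F [0.4 0.3 0.6] T [-0.05  0.23 -0.02] w 60.0 q7 -0.27 q1 0.09
```

Emit:
send_rows:
  increments: "0.06 -0.004 0.0025 -0.012 0; 0.06 0 0 -0.004 0; 0.06 0 0 0 0"

```text
time: 4.08
eef_pos: [474.6, -301.8, 190.3]
tool_rot: [2.708, 1.555, -0.155]
contact_force: [-0.2, -0.4, 0.1]
grip_width: 0.68
```

```bash
python3 -c "
from h import *
show()"
```

```text
t 4.08 tcp [ 474.6 -301.8  190.3] x-axis [ 0.015 -0.002 -1.   ] jawyaw -1.292 F [-0.2 -0.4  0.1] T [ 0.01  0.17 -0.01] w 59.9 q7 -0.25 q1 0.11
```

Emit:
send_rows:
  increments: "0.06 0 0 -0.006 0; 0.04 0 0 0 0; 0.03 0 0 0 0"

```text
time: 4.45
eef_pos: [474.7, -301.9, 183.9]
tool_rot: [2.701, 1.555, -0.162]
contact_force: [0.2, -0.5, -1.3]
grip_width: 0.478
```

```bash
python3 - <<'E'
from h import *
show()
for n in ("scene",):
    p,d=camera(n); c=Cam(n); u=c.proj([[477,-302,30]])[0].astype(int)
    cv2.imwrite(f"pics/g2_{n}.png",cv2.resize(p[u[1]-30:u[1]+30,u[0]-35:u[0]+35],None,fx=10,fy=10,interpolation=cv2.INTER_CUBIC))
E
```

```text
t 4.45 tcp [ 474.7 -301.9  183.9] x-axis [ 0.015 -0.003 -1.   ] jawyaw -1.292 F [ 0.2 -0.5 -1.3] T [ 0.    0.15 -0.02] w 42.1 q7 -0.24 q1 0.12
```

View pics/g2_scene.png

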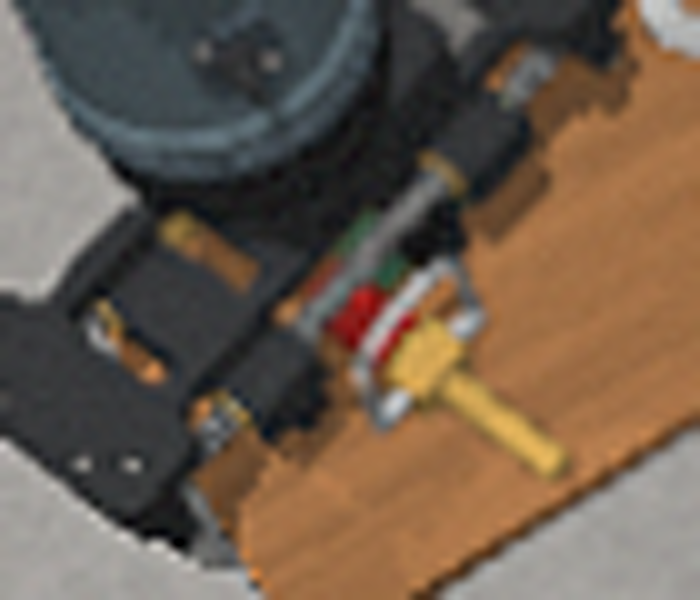

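The fingers now straddle the red grip, around (370,310) in the crop. The wire loop stands clear in front of the gripper body, so I'll close.

Emit:
send_rows:
  increments: "0.01 0 0 0 0; 0.01 0 0 0 0; 0.01 0 0 0 0; 0.01 0 0 0 0"
  force: 40

```text
time: 5.0
eef_pos: [474.8, -301.9, 184.2]
tool_rot: [2.695, 1.555, -0.168]
contact_force: [-0.7, -0.4, -0.8]
grip_width: 0.179
```

```bash
python3 -c "
from h import *
show()"
```

```text
t 5.00 tcp [ 474.8 -301.9  184.2] x-axis [ 0.016 -0.003 -1.   ] jawyaw -1.292 F [-0.7 -0.4 -0.8] T [-0.05  0.17  0.02] w 15.8 q7 -0.24 q1 0.12
```

Emit:
send_rows:
  increments: "0.01 0 0 0.03 0; 0.01 0 0 0.05 0; 0.01 0 0 0.05 0; 0.01 0 0.02 0.03 0; 0.01 0 0.05 0 -0.04"

```text
time: 5.62
eef_pos: [472.7, -233.3, 348.1]
tool_rot: [2.65, 1.556, -0.261]
contact_force: [0.7, -0.2, -1.0]
grip_width: 0.179
```

Emit:
send_rows:
  increments: "0.01 0 0.05 0 -0.04; 0.01 0 0.05 0 -0.04; 0.01 0 0.05 0 -0.04; 0.01 0 0.05 0 -0.02; 0.01 0 0 0 0"

```text
time: 6.25
eef_pos: [471.1, -23.1, 348.0]
tool_rot: [2.84, 1.558, -0.21]
contact_force: [0.5, -0.0, -1.1]
grip_width: 0.175
```

```bash
python3 -c "
from h import *
show()"
```

```text
t 6.25 tcp [471.1 -23.1 348. ] x-axis [ 0.013 -0.003 -1.   ] jawyaw -1.479 F [ 0.5 -0.  -1.1] T [-0.09  0.22  0.05] w 15.4 q7 -1.12 q1 -0.71
```

Emit:
send_rows:
  increments: "0.01 0 0.04 -0.01 0; 0.01 0 0.03 -0.01 0.004; 0.01 0 0 0 0; 0.01 0 0 0 0"

```text
time: 6.75
eef_pos: [471.0, 45.2, 327.9]
tool_rot: [2.743, 1.556, -0.307]
contact_force: [-0.4, 0.6, -1.8]
grip_width: 0.176
```

```bash
python3 - <<'E'
from h import *
show()
for n in ("scene","top"):
    p,d=camera(n); cv2.imwrite(f"pics/i1_{n}.png",p); np.save(f"pics/i1_{n}.npy",d)
    c=Cam(n); u=c.proj([[570,63,160]])[0].astype(int); print(u)
    cv2.imwrite(f"pics/i1z_{n}.png",cv2.resize(p[u[1]-30:u[1]+30,u[0]-40:u[0]+40],None,fx=10,fy=10,interpolation=cv2.INTER_CUBIC))
E
```

```text
t 6.75 tcp [471.   45.2 327.9] x-axis [ 0.014 -0.004 -1.   ] jawyaw -1.478 F [-0.4  0.6 -1.8] T [-0.05  0.2   0.05] w 15.5 q7 -1.23 q1 -0.82
[365 204]
[284 171]
```

View pics/i1z_scene.png

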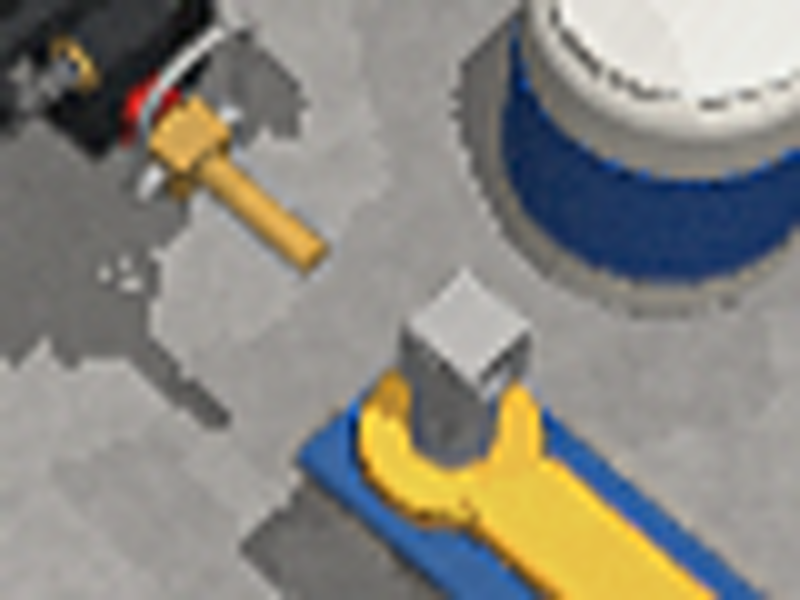

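View pics/i1z_top.png

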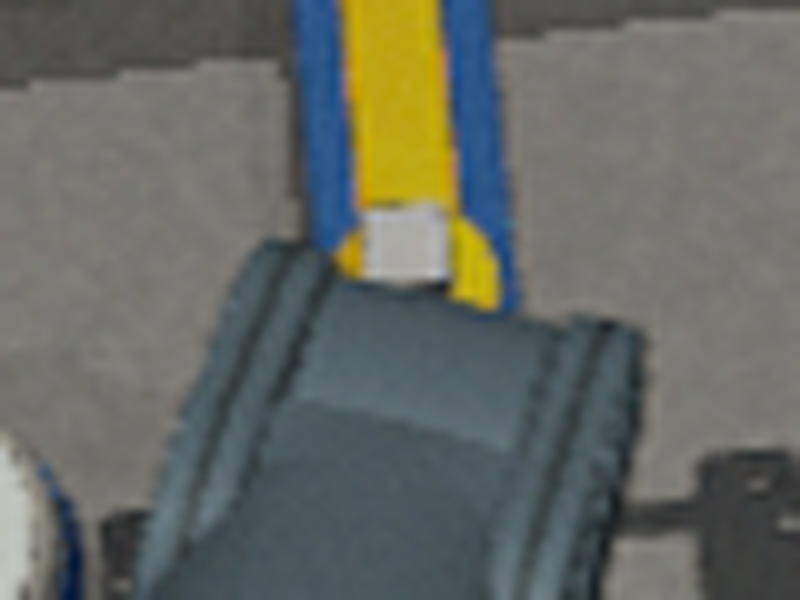

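```bash
python3 - <<'E'
from h import *
np.set_printoptions(precision=2,suppress=True)
n="scene";c=Cam(n);I=cv2.imread("pics/i1_scene.png");D=np.load("pics/i1_scene.npy")
k,px,P=masked(c,I,D,(0,0,171),(180,30,215),(363,198,381,215)); k=cv2.morphologyEx(k,cv2.MORPH_OPEN,np.ones((2,2)));v,u=np.nonzero(k);px=np.c_[u,v].astype(float)
P=c.depth(px,D[v,u]);P=P[D[v,u]>0];P=P[abs(P[:,2]-176)<12]
print("bolt",len(px),len(P),px.mean(0),P.mean(0),np.median(P,0),P.std(0)[2]/len(P)**.5, c.plane([px.mean(0)],176.8))
k,px,P=masked(c,I,D,(20,100,90),(32,255,255),(348,184,365,204))
# brass
k,px,P=masked(c,I,D,(12,100,80),(32,255,255),(338,180,360,203)); P=P[abs(P[:,2]-165)<20]
print(len(px),P.mean(0));
from numpy.linalg import svd
# shank pixels: x beyond head
Q=c.plane(px,165.0); 
ax=np.array([np.cos(.093),np.sin(.093)]); s=Q[:,:2]@ax; o=np.argsort(s); print("s range",s.min(),s.max())
lat=Q[:,:2]@np.array([-ax[1],ax[0]])
bins=np.arange(s.min(),s.max()+4,4)
for a in bins[:-1]:
    m=(s>=a)&(s<a+4)
    zz=c.depth(px[m],D[px[m][:,1].astype(int),px[m][:,0].astype(int)])[:,2]
    print("%.1f"%a,m.sum(),"lat %.1f [%.1f %.1f]"%(lat[m].mean(),lat[m].min(),lat[m].max()),"z %.1f"%np.median(zz))
b=c.plane([[371.37,206.15]],176.8)[0,:2]; print("bolt s,lat",b@ax,b@np.array([-ax[1],ax[0]]))
E
```

```text
bolt 65 63 [372.29 207.03] [593.11  64.06 175.85] [594.07  63.94 176.  ] 0.3383260973943277 [[593.46  63.73 176.8 ]]
102 [512.56  46.04 170.11]
s range 487.7826728613301 546.6462160095799
487.8 8 lat 4.2 [-3.1 11.3] z 172.6
491.8 11 lat 2.8 [-7.5 13.2] z 173.3
495.8 10 lat 3.6 [-5.6 12.9] z 173.0
499.8 10 lat 1.8 [-8.1 12.6] z 173.6
503.8 11 lat -2.1 [-12.5 8.1] z 166.9
507.8 8 lat -1.6 [-10.6 5.9] z 168.5
511.8 4 lat 0.4 [-2.7 3.4] z 168.0
515.8 5 lat 1.1 [-2.9 5.3] z 168.5
519.8 5 lat 0.8 [-3.2 5.0] z 171.2
523.8 5 lat 0.5 [-3.5 4.7] z 168.5
527.8 5 lat 0.2 [-3.8 4.4] z 166.9
531.8 5 lat -0.1 [-4.1 4.1] z 169.3
535.8 5 lat -0.4 [-4.4 3.8] z 169.5
539.8 6 lat 0.3 [-4.7 5.4] z 165.8
543.8 4 lat 0.0 [-3.1 3.2] z 167.9
bolt s,lat 593.3746975445141 8.53215376541262
```

Emit:
send_rows:
  increments: "0.01 0.009 0.009 -0.003 0; 0.01 0 0 -0.001 0; 0.01 0 0 0 0"
  force: 50

```text
time: 7.22
eef_pos: [481.1, 53.1, 324.2]
tool_rot: [2.785, 1.555, -0.268]
contact_force: [-0.2, 0.2, -1.4]
grip_width: 0.174
```

```bash
cat >> h.py <<'E'
def pin():
    s=readout.read_state(); M=R.from_euler("xyz",s["tool_rot"]).as_matrix(); g=s["eef_pos"]+163.2*M[:,0]
    y=np.arctan2(M[1,1],M[0,1])+np.pi/2; ax=np.array([np.cos(.095),np.sin(.095)]); n=np.array([-ax[1],ax[0]])
    print("grip",g.round(1),"yaw %.3f"%y,"s %.1f lat %.1f"%(g[:2]@ax,g[:2]@n),"tip lat %.1f"%((g[:2]+71*np.array([np.cos(y),np.sin(y)]))@n),"bolt scene lat %.1f top lat %.1f"%(np.array([589.7,63.9])@n,np.array([586.2,63.3])@n))
E
python3 -c "
from h import *
show();pin()"
```

```text
t 7.22 tcp [481.1  53.1 324.2] x-axis [ 0.015 -0.004 -1.   ] jawyaw -1.482 F [-0.2  0.2 -1.4] T [-0.04  0.17 -0.03] w 15.4 q7 -1.24 q1 -0.82
grip [483.6  52.4 161. ] yaw 0.089 s 486.3 lat 6.3 tip lat 5.9 bolt scene lat 7.7 top lat 7.4
```

Emit:
send_rows:
  increments: "0.01 0.011 0.003 0 0.006; 0.01 0 0 0 0; 0.01 0 0 0 0"

```text
time: 7.6
eef_pos: [493.0, 56.2, 324.2]
tool_rot: [2.778, 1.555, -0.269]
contact_force: [0.0, -0.3, -2.1]
grip_width: 0.177
```

```bash
cat > look.py <<'E'
import sys
from h import *
show();pin()
p,d=camera("scene"); cv2.imwrite(f"pics/{sys.argv[1]}.png",p); np.save(f"pics/{sys.argv[1]}.npy",d)
c=Cam("scene"); u=c.proj([[570,63,160]])[0].astype(int); print(u-[35,28])
cv2.imwrite(f"pics/{sys.argv[1]}z.png",cv2.resize(p[u[1]-28:u[1]+28,u[0]-35:u[0]+35],None,fx=11,fy=10.7,interpolation=cv2.INTER_CUBIC))
E
python3 look.py i2
```

```text
t 7.60 tcp [493.   56.2 324.2] x-axis [ 0.015 -0.004 -1.   ] jawyaw -1.476 F [ 0.  -0.3 -2.1] T [-0.03  0.19 -0.01] w 15.6 q7 -1.23 q1 -0.80
grip [495.5  55.5 161. ] yaw 0.095 s 498.5 lat 8.2 tip lat 8.2 bolt scene lat 7.7 top lat 7.4
[330 176]
```

View pics/i2z.png

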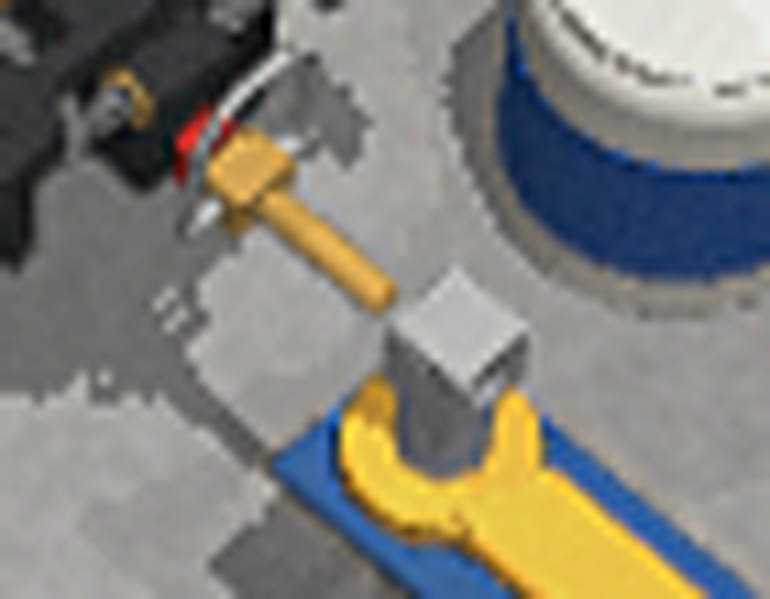

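Emit:
send_rows:
  increments: "0.01 0.007 0 0 0; 0.01 0.004 0.0004 0 0; 0.01 0 0 0 0"

```text
time: 8.02
eef_pos: [504.8, 56.6, 324.3]
tool_rot: [2.796, 1.555, -0.25]
contact_force: [0.2, -0.7, -2.2]
grip_width: 0.177
```

```bash
python3 -c "
from h import *
show();pin()"
```

```text
t 8.03 tcp [504.8  56.6 324.3] x-axis [ 0.016 -0.004 -1.   ] jawyaw -1.476 F [ 0.2 -0.7 -2.2] T [-0.05  0.22 -0.01] w 15.6 q7 -1.22 q1 -0.79
grip [507.4  56.  161.1] yaw 0.095 s 510.4 lat 7.6 tip lat 7.6 bolt scene lat 7.7 top lat 7.4
```

Emit:
send_rows:
  increments: "0.01 0.003 0.0003 0 0; 0.01 0 0 0 0"

```text
time: 8.28
eef_pos: [508.0, 56.9, 324.3]
tool_rot: [2.79, 1.555, -0.256]
contact_force: [1.3, 0.3, -1.9]
grip_width: 0.176
```

Emit:
send_rows:
  increments: "0.01 0.003 0.0003 0 0; 0.01 0 0 0 0"

```text
time: 8.52
eef_pos: [511.1, 57.3, 324.3]
tool_rot: [2.793, 1.555, -0.253]
contact_force: [-0.5, -0.4, -2.0]
grip_width: 0.174
```

```bash
python3 look.py i3
```

```text
t 8.53 tcp [511.1  57.3 324.3] x-axis [ 0.015 -0.004 -1.   ] jawyaw -1.476 F [-0.5 -0.4 -2. ] T [-0.04  0.18  0.01] w 15.3 q7 -1.22 q1 -0.78
grip [513.6  56.6 161.1] yaw 0.095 s 516.6 lat 7.7 tip lat 7.7 bolt scene lat 7.7 top lat 7.4
[330 176]
```

View pics/i3z.png

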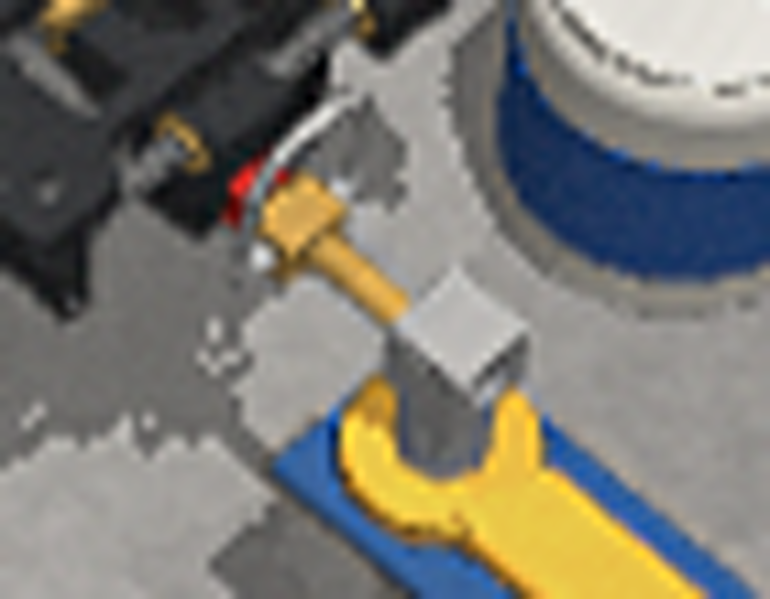

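Emit:
send_rows:
  increments: "0.01 0.003 0.0003 0 0; 0.01 0 0 0 0"

```text
time: 8.82
eef_pos: [514.1, 57.5, 324.2]
tool_rot: [2.787, 1.555, -0.259]
contact_force: [-0.0, -1.0, -1.5]
grip_width: 0.173
```

Emit:
send_rows:
  increments: "0.01 0.004 0.0004 0 0; 0.01 0 0 0 0"

```text
time: 9.07
eef_pos: [518.4, 58.0, 324.2]
tool_rot: [2.79, 1.555, -0.256]
contact_force: [-0.5, 0.2, -1.6]
grip_width: 0.177
```

Emit:
send_rows:
  increments: "0.01 0.004 0.0004 0 0; 0.01 0 0 0 0"

```text
time: 9.32
eef_pos: [522.7, 58.5, 324.2]
tool_rot: [2.789, 1.555, -0.258]
contact_force: [0.6, -0.1, -1.7]
grip_width: 0.18
```

```bash
python3 look.py i4
```

```text
t 9.32 tcp [522.7  58.5 324.2] x-axis [ 0.015 -0.004 -1.   ] jawyaw -1.475 F [ 0.6 -0.1 -1.7] T [-0.02  0.24 -0.  ] w 15.8 q7 -1.22 q1 -0.77
grip [525.2  57.8 161. ] yaw 0.095 s 528.3 lat 7.7 tip lat 7.8 bolt scene lat 7.7 top lat 7.4
[330 176]
```

View pics/i4z.png

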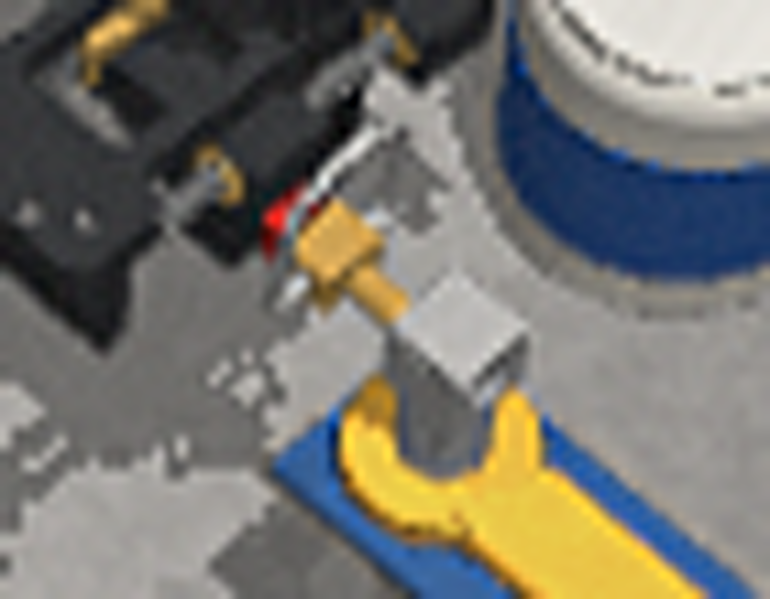

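The pin is sliding through the hole with no contact force, and about 20 mm is left to go.

Emit:
send_rows:
  increments: "0.01 0.005 0.0005 0 0; 0.01 0 0 0 0"

```text
time: 9.62
eef_pos: [527.8, 58.9, 324.2]
tool_rot: [2.786, 1.555, -0.26]
contact_force: [0.7, 0.5, -1.9]
grip_width: 0.176
```

Emit:
send_rows:
  increments: "0.01 0.005 0.0005 0 0; 0.01 0 0 0 0"

```text
time: 9.88
eef_pos: [533.2, 59.5, 324.1]
tool_rot: [2.783, 1.555, -0.263]
contact_force: [0.3, 0.2, -1.3]
grip_width: 0.176
```

Emit:
send_rows:
  increments: "0.01 0.003 0.0003 0 0; 0.01 0 0 0 0"

```text
time: 10.12
eef_pos: [536.4, 59.8, 324.1]
tool_rot: [2.777, 1.556, -0.269]
contact_force: [-0.5, -0.8, -1.4]
grip_width: 0.174
```

```bash
python3 look.py i5
```

```text
t 10.12 tcp [536.4  59.8 324.1] x-axis [ 0.015 -0.004 -1.   ] jawyaw -1.476 F [-0.5 -0.8 -1.4] T [ 0.02  0.17 -0.03] w 15.3 q7 -1.22 q1 -0.75
grip [538.8  59.1 160.9] yaw 0.095 s 542.0 lat 7.7 tip lat 7.7 bolt scene lat 7.7 top lat 7.4
[330 176]
```

View pics/i5z.png

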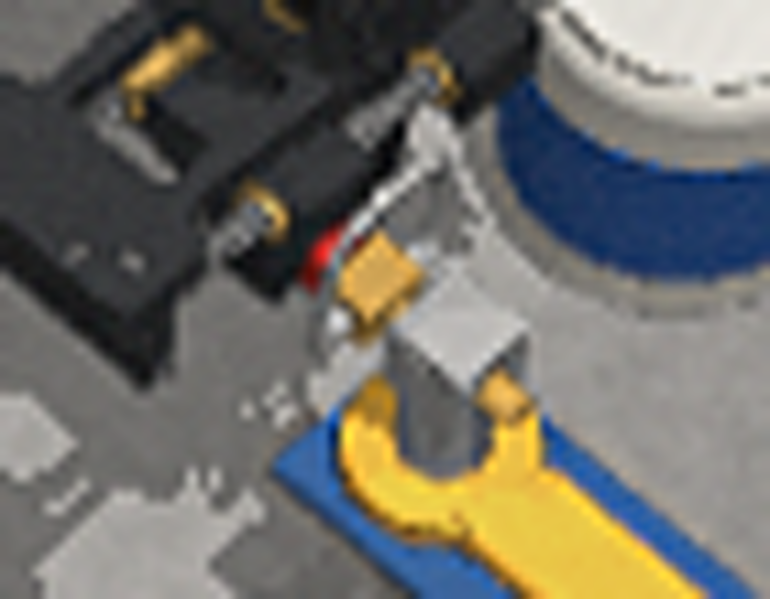

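The brass tip now shows on the far face at (505,395). I'll keep advancing until the shoulder touches.

Emit:
send_rows:
  increments: "0.01 0.003 0.0003 0 0; 0.01 0 0 0 0"

```text
time: 10.42
eef_pos: [539.4, 60.1, 324.0]
tool_rot: [2.773, 1.556, -0.274]
contact_force: [0.3, -0.9, -1.5]
grip_width: 0.175
```

Emit:
send_rows:
  increments: "0.01 0.002 0.0002 0 0; 0.01 0 0 0 0"

```text
time: 10.68
eef_pos: [541.5, 60.3, 324.0]
tool_rot: [2.775, 1.556, -0.272]
contact_force: [-0.4, 0.3, -1.3]
grip_width: 0.174
```

Emit:
send_rows:
  increments: "0.01 0.001 0.0001 0 0; 0.01 0 0 0 0"

```text
time: 10.92
eef_pos: [542.5, 60.4, 324.0]
tool_rot: [2.77, 1.556, -0.277]
contact_force: [0.4, -0.2, -1.6]
grip_width: 0.174
```

Emit:
send_rows:
  increments: "0.01 0.001 0.0001 0 0; 0.01 0 0 0 0"

```text
time: 11.18
eef_pos: [542.8, 60.4, 323.7]
tool_rot: [2.731, 1.558, -0.315]
contact_force: [0.1, 0.7, -2.5]
grip_width: 0.174
```

Emit:
send_rows:
  increments: "0.01 0.001 0.0001 0 0; 0.01 0 0 0 0"

```text
time: 11.42
eef_pos: [543.2, 60.3, 323.5]
tool_rot: [2.678, 1.56, -0.369]
contact_force: [-1.1, 0.2, -0.6]
grip_width: 0.177
```

Emit:
send_rows:
  increments: "0.01 0.001 0.0001 0 0; 0.01 0 0 0 0"

```text
time: 11.68
eef_pos: [543.6, 60.3, 323.3]
tool_rot: [2.592, 1.563, -0.455]
contact_force: [-1.2, -0.7, -0.8]
grip_width: 0.177
```

```bash
python3 look.py i6
```

```text
t 11.68 tcp [543.6  60.3 323.3] x-axis [ 0.007 -0.004 -1.   ] jawyaw -1.476 F [-1.2 -0.7 -0.8] T [-0.1   0.65 -0.  ] w 15.6 q7 -1.22 q1 -0.74
grip [544.8  59.7 160.1] yaw 0.095 s 548.0 lat 7.8 tip lat 7.8 bolt scene lat 7.7 top lat 7.4
[330 176]
```

View pics/i6z.png

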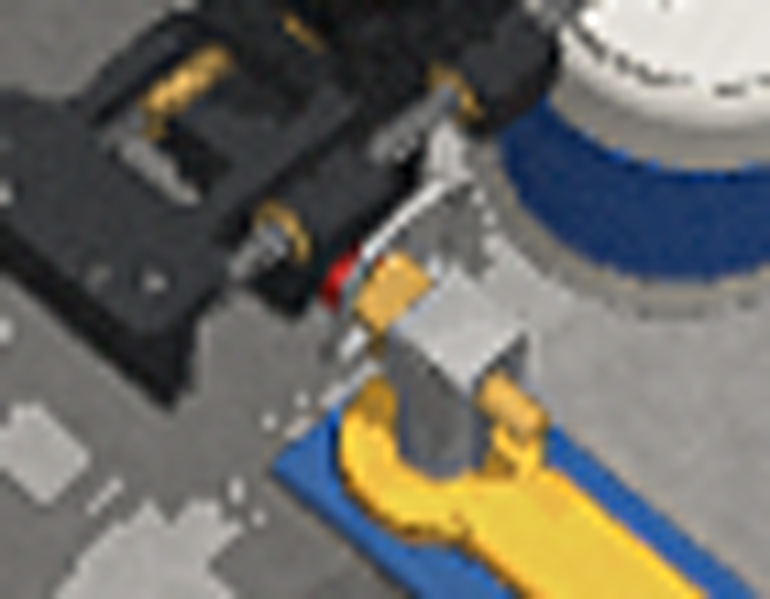

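The grip point stopped at s≈548, against the predicted 548.5. The last three 1 mm steps gave no further advance, only tool tilt and moment, so the shoulder is home. Releasing.

Emit:
send_rows:
  increments: "0.045 0 0 0 0; 0.045 0 0 0 0; 0.045 0 0 0 0; 0.045 0 0 0 0"

```text
time: 12.22
eef_pos: [545.8, 60.6, 324.5]
tool_rot: [2.804, 1.556, -0.243]
contact_force: [0.7, 0.8, -1.3]
grip_width: 0.512
```

```bash
python3 look.py i7
```

```text
t 12.22 tcp [545.8  60.6 324.5] x-axis [ 0.014 -0.004 -1.   ] jawyaw -1.476 F [ 0.7  0.8 -1.3] T [ 0.03  0.15 -0.01] w 45.1 q7 -1.22 q1 -0.74
grip [548.1  60.  161.3] yaw 0.095 s 551.3 lat 7.8 tip lat 7.8 bolt scene lat 7.7 top lat 7.4
[330 176]
```

View pics/i7z.png

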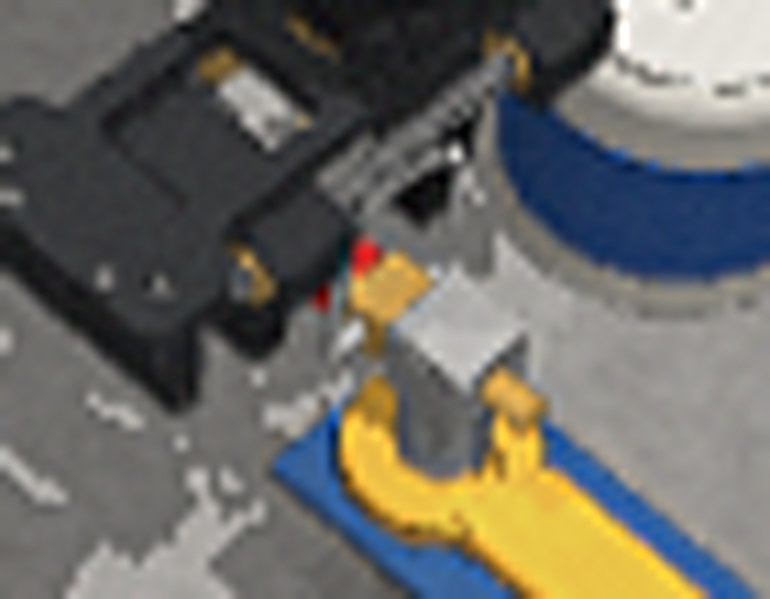

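Emit:
send_rows:
  increments: "0.045 -0.002 0 0.02 0; 0.045 0 0 0.03 0; 0.045 0 0 0.03 0; 0.02 -0.03 -0.003 0.01 0; 0 -0.03 -0.003 0 0"

```text
time: 12.9
eef_pos: [483.8, 53.3, 422.4]
tool_rot: [2.861, 1.551, -0.187]
contact_force: [-1.2, -0.1, 0.2]
grip_width: 0.309
```

Emit:
send_rows:
  increments: "0 -0.03 -0.003 0 0; 0 0 0 0 0; 0 0 0 0 0"

```text
time: 13.28
eef_pos: [452.3, 49.2, 425.3]
tool_rot: [3.097, 1.549, 0.048]
contact_force: [0.2, 0.2, 0.4]
grip_width: 0.007
```

```bash
python3 look.py i8; python3 - <<'E'
from h import *
p,d=camera("top");cv2.imwrite("pics/i8t.png",cv2.resize(p[135:195,250:320],None,fx=11,fy=10,interpolation=cv2.INTER_CUBIC)); cv2.imwrite("pics/i8top.png",p)
E
```

```text
t 13.28 tcp [452.3  49.2 425.3] x-axis [ 0.022  0.001 -1.   ] jawyaw -1.479 F [0.2 0.2 0.4] T [-0.01  0.17  0.04] w 0.6 q7 -1.44 q1 -1.01
grip [455.9  49.4 262.1] yaw 0.092 s 458.5 lat 5.9 tip lat 5.7 bolt scene lat 7.7 top lat 7.4
[330 176]
```

View pics/i8z.png

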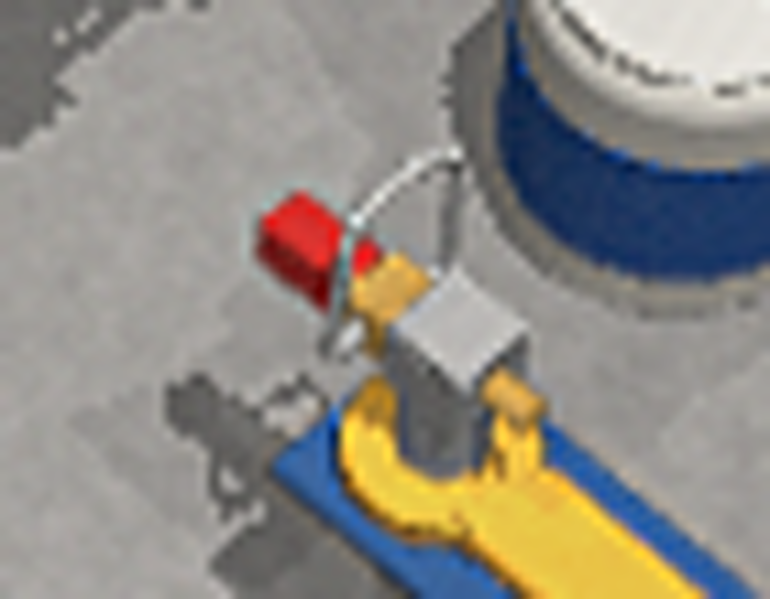

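View pics/i8t.png

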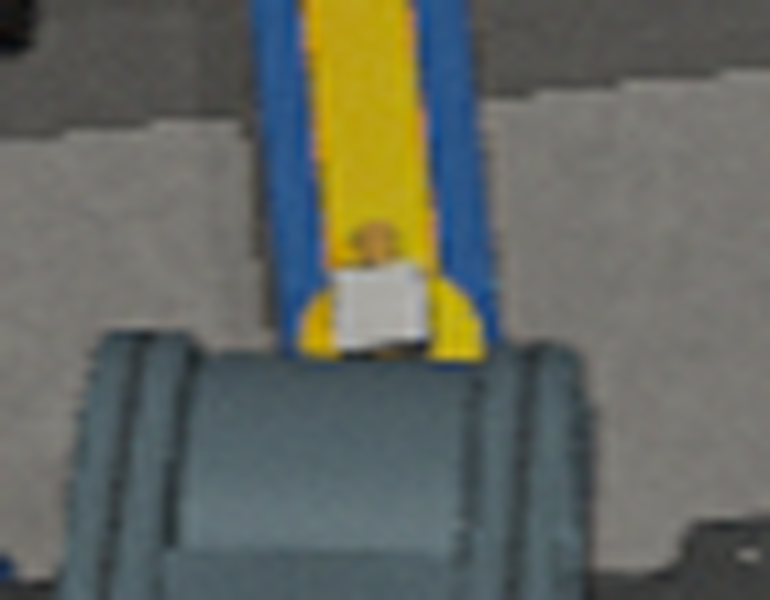

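```bash
python3 - <<'E'
from h import *
np.set_printoptions(precision=1,suppress=True)
c=Cam("scene");ax=np.array([np.cos(.095),np.sin(.095)])
z0=lambda x,y:[330+x/11-.5,176+y/10.7-.5]
for z in(208,211,214):
    P=c.plane([z0(410,175),z0(355,225),z0(458,155)],z); print(z,P[:,:2].tolist(),P[:,:2]@ax,P[:,:2]@[-ax[1],ax[0]])
D=np.load("pics/i8.npy"); I=cv2.imread("pics/i8.png")
v,u=np.mgrid[185:212,355:378].reshape(2,-1); P=c.depth(np.c_[u,v],D[v,u]); m=(P[:,2]>190)&(P[:,2]<230)
print(np.c_[u,v,P,P[:,:2]@ax][m])
E
```

```text
208 [[563.7332304241991, 68.01309122831691], [566.5283153116528, 49.11805981891786], [566.3166378194762, 80.32922794631662]] [567.6 568.6 571.4] [14.2 -4.8 26.2]
211 [[565.0785580981128, 66.6041193804387], [567.8647852545093, 47.768967049235755], [567.6537785764125, 78.88122578948406]] [568.8 569.8 572.6] [12.7 -6.3 24.7]
214 [[566.4238857720263, 65.19514753256055], [569.2012551973658, 46.41987427955365], [568.9909193333486, 77.43322363265162]] [570.1 571.  573.8] [11.2 -7.8 23.1]
[[368.  190.  561.5  74.  208.2 566. ]
 [369.  190.  562.5  76.6 206.9 567.2]
 [370.  190.  565.1  77.5 209.1 569.9]
 [371.  190.  563.6  82.7 202.4 568.9]
 [367.  191.  565.1  67.  214.7 568.9]
 [368.  191.  564.9  70.8 210.8 569.1]
 [369.  191.  565.8  73.5 209.3 570.3]
 [370.  191.  565.   78.1 203.8 569.8]
 [371.  191.  567.   79.6 204.7 572. ]
 [366.  192.  566.7  62.2 216.6 570.1]
 [367.  192.  565.   67.6 209.3 568.9]
 [371.  192.  565.2  82.  195.6 570.4]
 [372.  192.  566.3  84.6 194.5 571.8]
 [364.  193.  562.1  60.2 208.1 565.2]
 [365.  193.  563.9  61.9 208.8 567.3]
 [366.  193.  566.9  62.5 211.9 570.2]
 [364.  194.  565.2  57.4 210.1 568.1]
 [365.  194.  568.2  57.9 213.3 571.1]
 [363.  195.  566.3  53.1 210.9 568.8]
 [364.  195.  565.5  57.5 205.7 568.4]
 [362.  196.  566.4  49.8 209.7 568.6]
 [363.  196.  567.4  52.4 208.4 569.8]
 [361.  197.  565.4  47.7 205.7 567.3]
 [362.  197.  565.2  51.5 201.7 567.5]
 [361.  198.  566.3  47.1 202.8 568.2]
 [362.  198.  568.   49.  202.9 570. ]
 [361.  199.  567.   46.8 199.1 568.9]
 [360.  200.  567.2  43.4 198.  568.8]
 [361.  200.  568.9  45.2 198.4 570.6]
 [360.  201.  567.8  43.2 194.2 569.3]
 [361.  201.  568.   46.5 191.2 569.9]]
```

Emit:
send_rows:
  increments: "0 0.03 0.004 -0.025 0.003; 0 0.03 0.004 -0.025 0; 0 0.012 0.001 -0.003 0; 0 0 0 0 0; 0 0 0 0 0"
  force: 20

```text
time: 14.0
eef_pos: [528.5, 58.2, 371.5]
tool_rot: [3.038, 1.548, -0.009]
contact_force: [-0.3, 0.8, 0.5]
grip_width: 0.003
```

```bash
cat >> h.py <<'E'
def tip():
    s=readout.read_state(); M=R.from_euler("xyz",s["tool_rot"]).as_matrix(); g=s["eef_pos"]+166*M[:,0]
    ax=np.array([np.cos(.095),np.sin(.095)]); n=np.array([-ax[1],ax[0]])
    print("tip s %.1f lat %.1f z %.1f"%(g[:2]@ax,g[:2]@n,g[2]),"F",s["contact_force"].round(1),"t %.2f"%s["time"])
E
python3 -c "
from h import *
show();tip()"
```

```text
t 14.00 tcp [528.5  58.2 371.5] x-axis [ 0.023 -0.    -1.   ] jawyaw -1.476 F [-0.3  0.8  0.5] T [-0.04  0.2   0.07] w 0.2 q7 -1.26 q1 -0.82
tip s 535.4 lat 7.4 z 205.5 F [-0.3  0.8  0.5] t 14.00
```

Emit:
send_rows:
  increments: "0 0.018 0.0017 0 0; 0 0 0 0 0"

```text
time: 14.25
eef_pos: [545.8, 59.7, 373.1]
tool_rot: [3.104, 1.547, 0.058]
contact_force: [0.3, -1.0, -0.8]
grip_width: 0.007
```

```bash
python3 -c "
from h import *
tip()"; python3 look.py j1
```

```text
tip s 552.9 lat 7.5 z 207.2 F [ 0.3 -1.  -0.8] t 14.25
t 14.25 tcp [545.8  59.7 373.1] x-axis [ 0.024  0.001 -1.   ] jawyaw -1.476 F [ 0.3 -1.  -0.8] T [-0.05  0.2  -0.05] w 0.6 q7 -1.25 q1 -0.80
grip [549.6  59.9 210. ] yaw 0.095 s 552.8 lat 7.5 tip lat 7.5 bolt scene lat 7.7 top lat 7.4
[330 176]
```

View pics/j1z.png

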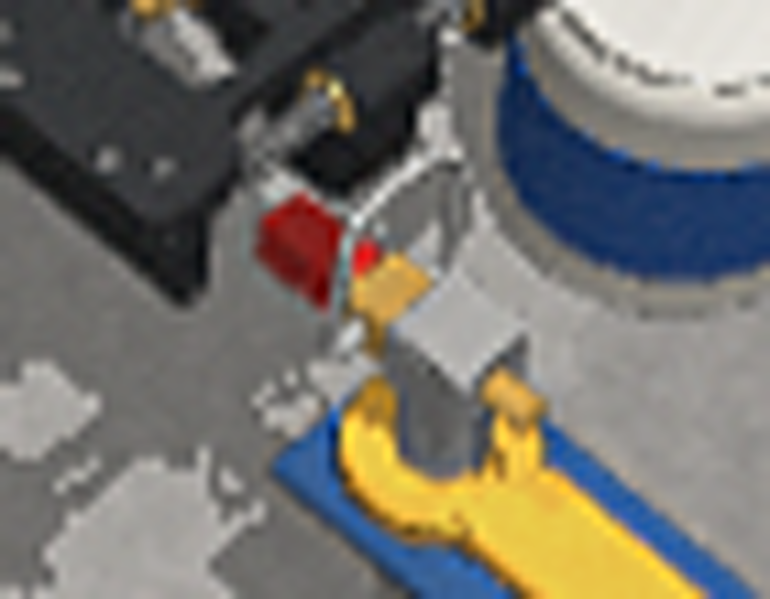

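Emit:
send_rows:
  increments: "0 0.005 0.0005 -0.002 0; 0 0.004 0.0004 0 0; 0 0 0 0 0"

```text
time: 14.68
eef_pos: [553.2, 60.3, 371.3]
tool_rot: [-3.118, 1.549, 0.118]
contact_force: [-0.8, 0.2, 0.4]
grip_width: 0.005
```

```bash
python3 -c "
from h import *
tip()"
```

```text
tip s 560.0 lat 7.6 z 205.4 F [-0.8  0.2  0.4] t 14.68
```

Emit:
send_rows:
  increments: "0 0.005 0.0005 -0.001 0; 0 0.004 0.0004 0 0; 0 0 0 0 0"

```text
time: 15.05
eef_pos: [561.8, 60.6, 369.9]
tool_rot: [-3.125, 1.552, 0.11]
contact_force: [-2.6, -1.2, 2.8]
grip_width: 0.004
```

```bash
python3 -c "
from h import *
tip()"; python3 look.py j2
```

```text
tip s 568.0 lat 7.1 z 203.9 F [-2.6 -1.2  2.8] t 15.05
t 15.05 tcp [561.8  60.6 369.9] x-axis [ 0.018  0.002 -1.   ] jawyaw -1.477 F [-2.6 -1.2  2.8] T [-0.19  0.71 -0.  ] w 0.4 q7 -1.24 q1 -0.77
grip [564.7  60.9 206.7] yaw 0.094 s 568.0 lat 7.1 tip lat 7.0 bolt scene lat 7.7 top lat 7.4
[330 176]
```

View pics/j2z.png

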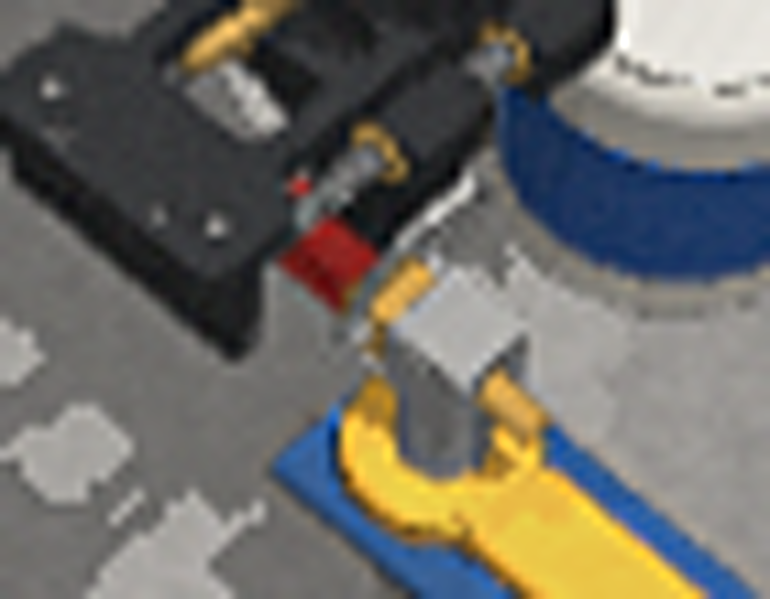

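Emit:
send_rows:
  increments: "0 0.006 0.0008 0 0; 0 0.005 0.0005 0 0; 0 0.004 0.0004 0 0"

```text
time: 15.48
eef_pos: [573.9, 61.5, 367.9]
tool_rot: [-2.935, 1.565, 0.299]
contact_force: [-8.0, -1.2, 3.1]
grip_width: 0.005
```

```bash
python3 -c "
from h import *
tip()"; python3 look.py j3
```

```text
tip s 578.1 lat 7.0 z 201.9 F [-8.  -1.2  3.1] t 15.47
t 15.47 tcp [573.9  61.5 367.9] x-axis [ 0.006  0.002 -1.   ] jawyaw -1.479 F [-8.  -1.2  3.1] T [-0.39  1.9  -0.17] w 0.4 q7 -1.24 q1 -0.75
grip [574.8  61.8 204.7] yaw 0.092 s 578.1 lat 7.0 tip lat 6.8 bolt scene lat 7.7 top lat 7.4
[330 176]
```

View pics/j3z.png

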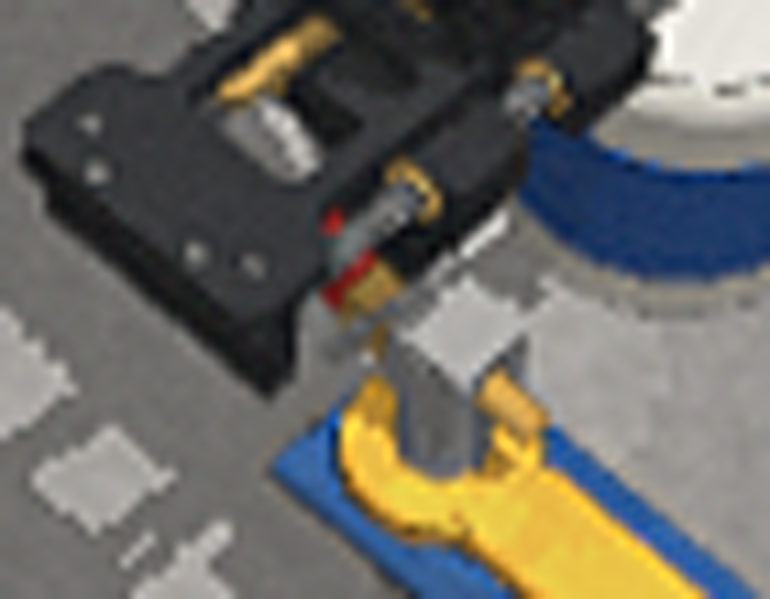

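Emit:
send_rows:
  increments: "0 0.005 0.0006 0.001 0; 0 0.005 0.0006 0 0; 0 0.004 0.0004 0 0"

```text
time: 15.9
eef_pos: [587.8, 63.7, 367.4]
tool_rot: [-2.381, 1.568, 0.853]
contact_force: [-0.3, -0.0, 0.9]
grip_width: 0.005
```

```bash
python3 -c "
from h import *
tip()"; python3 look.py j4
```

```text
tip s 591.5 lat 7.9 z 201.4 F [-0.3 -0.   0.9] t 15.90
t 15.90 tcp [587.8  63.7 367.4] x-axis [ 0.002  0.002 -1.   ] jawyaw -1.478 F [-0.3 -0.   0.9] T [-0.09  0.46  0.04] w 0.5 q7 -1.24 q1 -0.73
grip [588.1  64.  204.2] yaw 0.093 s 591.5 lat 7.9 tip lat 7.7 bolt scene lat 7.7 top lat 7.4
[330 176]
```

View pics/j4z.png

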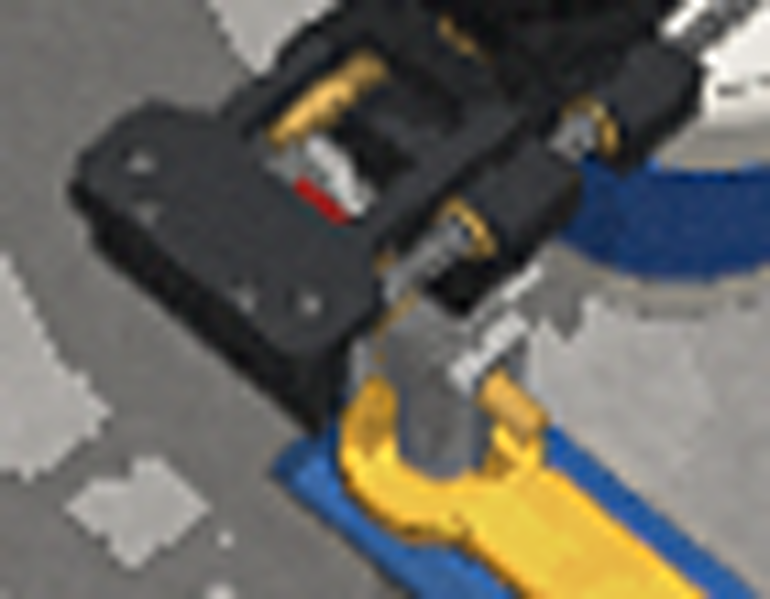

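Emit:
send_rows:
  increments: "0 0.005 0.0005 -0.003 0; 0 0.004 0.0004 -0.002 0; 0 0 0 0 0"

```text
time: 16.32
eef_pos: [599.5, 65.0, 363.2]
tool_rot: [-3.0, 1.563, 0.235]
contact_force: [0.2, -0.3, 0.2]
grip_width: 0.006
```

```bash
python3 -c "
from h import *
tip()"; python3 look.py j5
```

```text
tip s 604.3 lat 8.0 z 197.2 F [ 0.2 -0.3  0.2] t 16.32
t 16.32 tcp [599.5  65.  363.2] x-axis [ 0.008  0.002 -1.   ] jawyaw -1.477 F [ 0.2 -0.3  0.2] T [ 0.04  0.16 -0.02] w 0.6 q7 -1.24 q1 -0.72
grip [600.8  65.3 200. ] yaw 0.093 s 604.3 lat 8.0 tip lat 7.9 bolt scene lat 7.7 top lat 7.4
[330 176]
```

View pics/j5z.png

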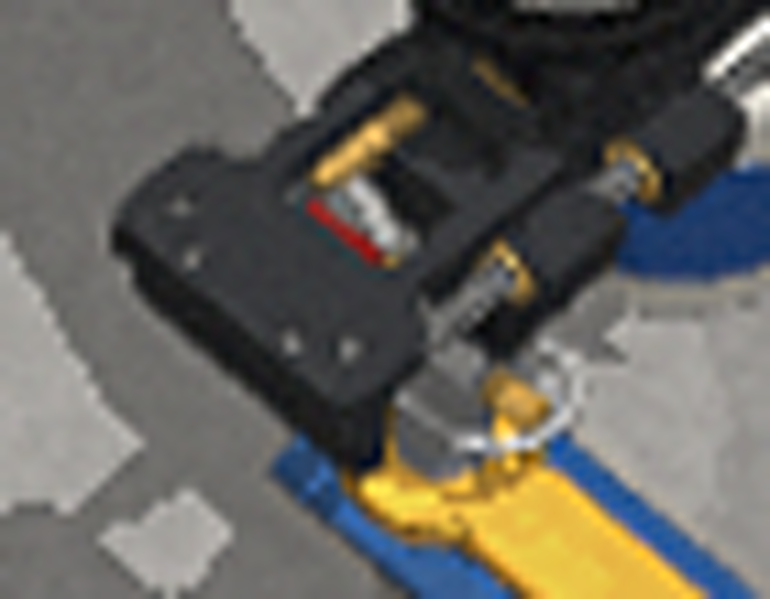

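The loop has snapped over and now lies around the pin tip, from (400,420) through (570,400). I'll back straight up and clear, then check.

Emit:
send_rows:
  increments: "0 0 0 0.03 0; 0 0 0 0.05 0; 0 -0.02 0 0.04 0; 0 -0.05 0.02 0 0; 0 -0.05 0.03 0 0"

```text
time: 17.0
eef_pos: [478.9, 113.3, 487.1]
tool_rot: [3.088, 1.559, 0.034]
contact_force: [0.4, 0.4, 0.8]
grip_width: 0.007
```

Emit:
send_rows:
  increments: "0 -0.03 0.05 0 0; 0 0 0.06 0 0; 0 0 0.06 0 0; 0 0 0.06 0 0; 0 0 0 0 0"

```text
time: 17.62
eef_pos: [443.1, 351.6, 488.5]
tool_rot: [-2.518, 1.555, 0.715]
contact_force: [-0.2, -0.9, 0.2]
grip_width: 0.008
```

```bash
python3 look.py k1; python3 - <<'E'
from h import *
p,d=camera("top");cv2.imwrite("pics/k1t.png",cv2.resize(p[140:190,255:315],None,fx=12,fy=12,interpolation=cv2.INTER_CUBIC)); cv2.imwrite("pics/k1top.png",p); np.save("pics/k1top.npy",d)
E
```

```text
t 17.62 tcp [443.1 351.6 488.5] x-axis [ 0.012  0.01  -1.   ] jawyaw -1.479 F [-0.2 -0.9  0.2] T [-0.03  0.17  0.03] w 0.7 q7 -1.94 q1 -1.37
grip [445.  353.3 325.4] yaw 0.092 s 476.5 lat 309.5 tip lat 309.3 bolt scene lat 7.7 top lat 7.4
[330 176]
```

View pics/k1z.png

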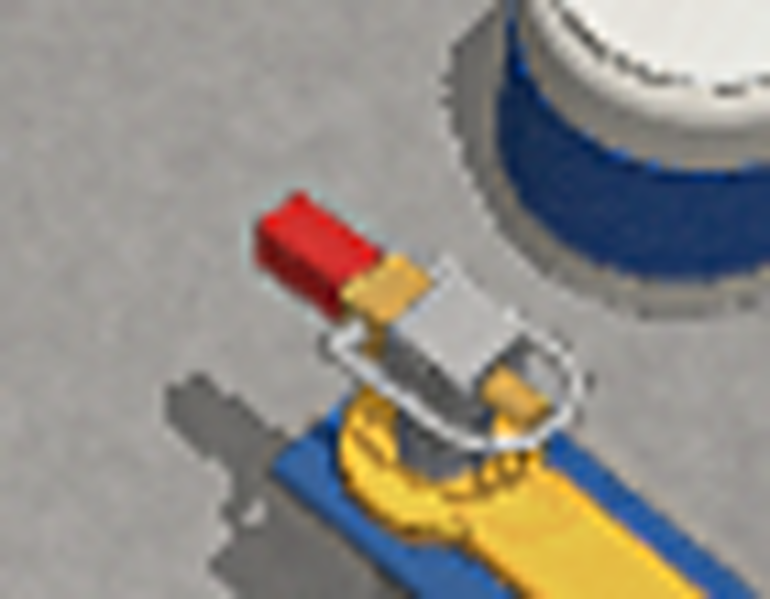

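View pics/k1t.png

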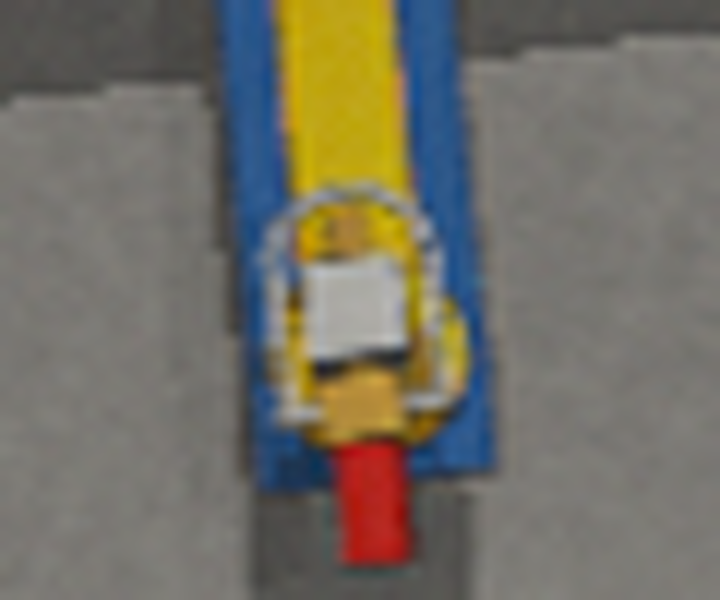

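View pics/k1.png

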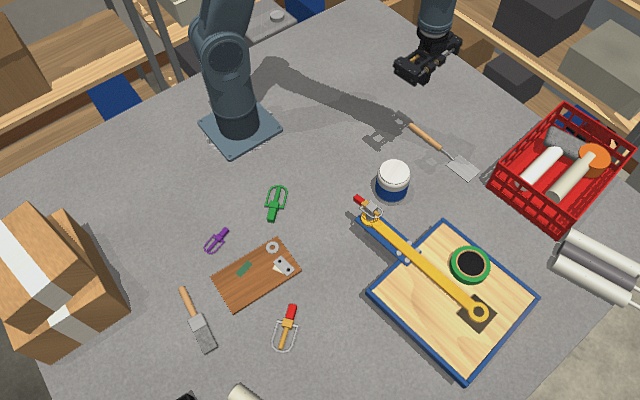

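```bash
python3 - <<'E'
from h import *
np.set_printoptions(precision=1,suppress=True)
ax=np.array([np.cos(.095),np.sin(.095)]);n=np.array([-ax[1],ax[0]])
c=Cam("top");t=cv2.imread("pics/k1top.png");D=np.load("pics/k1top.npy")
print([ (f"{x}",t[174:190,x].tolist()) for x in (285,)])
S=Cam("scene");s=cv2.imread("pics/k1.png");Ds=np.load("pics/k1.npy")
for nm,cc,im,d,roi in(("top",c,t,D,(278,172,295,192)),("scene",S,s,Ds,(350,190,368,208))):
    k,px,P=masked(cc,im,d,(0,150,80),(8,255,255),roi); Q=cc.plane(px,170); g=abs(P[:,2]-165)<25; sr=Q[:,:2]@ax
    print(nm,len(px),"red s plane170",sr.min(),sr.max(),"area",len(px),"depth z",np.median(P[g][:,2]), "depth s",np.percentile(P[g][:,:2]@ax,[2,98]))
    # fit z slope along s of top pts
    A=np.c_[P[g][:,:2]@ax-548,np.ones(g.sum())]; print("slope",np.linalg.lstsq(A,P[g][:,2],rcond=None)[0])
# loop points: sample along legs/end by known geometry projections
hinge=571
for a in(0,0.1,0.2):
    e=ax*(hinge+52*np.cos(a))+n*7.6; pz=160.5+52*np.sin(a)
    for nm,cc in(("top",c),("scene",S)): print(a,nm,cc.proj([[*e,pz]]))
E
```

```text
[('285', [[58, 137, 177], [56, 136, 173], [28, 70, 107], [24, 30, 177], [30, 35, 181], [27, 35, 177], [24, 36, 176], [30, 33, 176], [22, 34, 176], [30, 33, 177], [23, 32, 174], [25, 33, 176], [29, 31, 158], [64, 66, 71], [81, 84, 83], [79, 84, 84]])]
top 54 red s plane170 530.0935369045789 557.3757069234229 area 54 depth z 163.13580344241655 depth s [530.9 558.4]
slope [ -0. 163.]
scene 64 red s plane170 538.2270140373611 568.249016438118 area 64 depth z 162.0984119967377 depth s [535.9 561.9]
slope [  0.  161.7]
0 top [[283.5 155.1]]
0 scene [[379.3 216.5]]
0.1 top [[283.4 154.8]]
0.1 scene [[379.4 215.4]]
0.2 top [[283.3 154.7]]
0.2 scene [[379.4 214.3]]
```

Both views show the loop lying shut around the bolt and past the tip, with the bystanders undisturbed. The tongue-side gap can't be resolved better than about 1–2 mm. I'll nudge the red grip's rear end gently with closed fingers to confirm that the head is seated.

Emit:
send_rows:
  increments: "0 0.009 -0.06 0 0; 0 0.009 -0.06 0 0; 0 0.009 -0.06 0 0; 0 0.009 -0.06 -0.02 0; 0 0.009 -0.04 -0.04 0"

```text
time: 18.35
eef_pos: [488.5, 58.2, 432.9]
tool_rot: [-2.585, 1.545, 0.635]
contact_force: [0.7, 1.0, -0.3]
grip_width: 0.005
```

Emit:
send_rows:
  increments: "0 0 0 -0.05 0; 0 0 0 -0.03 0; 0 0 0 0 0"

```text
time: 18.73
eef_pos: [486.2, 47.9, 351.0]
tool_rot: [-2.596, 1.545, 0.606]
contact_force: [0.8, 0.1, 0.3]
grip_width: 0.004
```

```bash
python3 -c "
from h import *
show();tip()"
```

```text
t 18.73 tcp [486.2  47.9 351. ] x-axis [ 0.021  0.014 -1.   ] jawyaw -1.510 F [0.8 0.1 0.3] T [-0.01  0.14 -0.03] w 0.3 q7 -1.26 q1 -0.84
tip s 492.2 lat 3.6 z 185.0 F [0.8 0.1 0.3] t 18.73
```

Emit:
send_rows:
  increments: "0 0.006 0.005 -0.02 0.034; 0 0 0 -0.012 0; 0 0 0 0 0"

```text
time: 19.1
eef_pos: [493.0, 50.7, 322.3]
tool_rot: [-2.654, 1.54, 0.578]
contact_force: [-1.0, -1.1, -0.2]
grip_width: 0.003
```

```bash
python3 -c "
from h import *
show();tip()"; python3 look.py l1
```

```text
t 19.10 tcp [493.   50.7 322.3] x-axis [ 0.026  0.017 -1.   ] jawyaw -1.480 F [-1.  -1.1 -0.2] T [-0.11  0.21  0.03] w 0.3 q7 -1.18 q1 -0.79
tip s 500.1 lat 6.1 z 156.4 F [-1.  -1.1 -0.2] t 19.10
t 19.10 tcp [493.   50.7 322.3] x-axis [ 0.026  0.017 -1.   ] jawyaw -1.480 F [-1.  -1.1 -0.2] T [-0.11  0.21  0.03] w 0.3 q7 -1.18 q1 -0.79
grip [497.2  53.4 159.2] yaw 0.091 s 500.0 lat 6.0 tip lat 5.8 bolt scene lat 7.7 top lat 7.4
[330 176]
```

View pics/l1z.png

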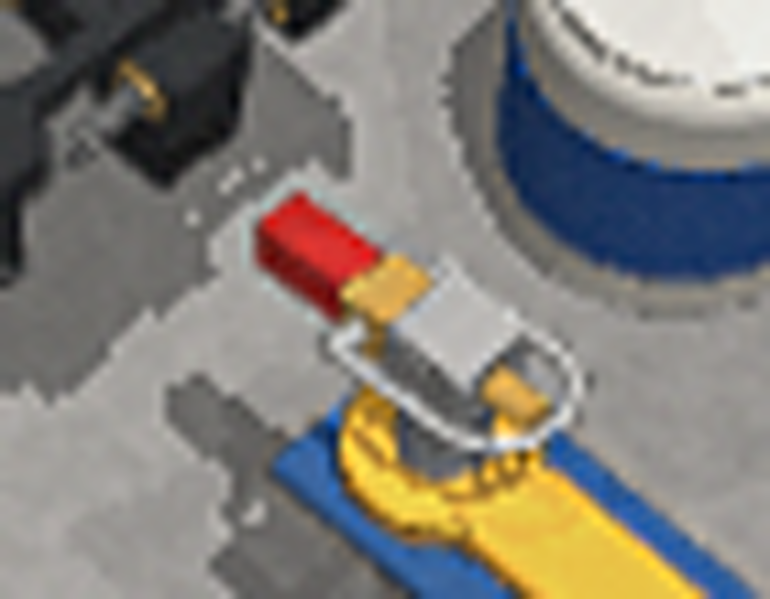

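Emit:
send_rows:
  increments: "0 0.01 0.002 -0.004 0; 0 0.008 0.001 0 0; 0 0 0 0 0"

```text
time: 19.52
eef_pos: [513.3, 54.0, 320.3]
tool_rot: [-2.691, 1.536, 0.541]
contact_force: [-1.2, -0.4, 0.4]
grip_width: 0.006
```

```bash
python3 -c "
from h import *
show();tip()"
```

```text
t 19.52 tcp [513.3  54.  320.3] x-axis [ 0.03   0.018 -0.999] jawyaw -1.479 F [-1.2 -0.4  0.4] T [-0.02  0.17  0.  ] w 0.5 q7 -1.18 q1 -0.77
tip s 521.3 lat 7.6 z 154.4 F [-1.2 -0.4  0.4] t 19.52
```

Emit:
send_rows:
  increments: "0 0.002 0.0002 0 0; 0 0 0 0 0"

```text
time: 19.77
eef_pos: [514.8, 54.2, 320.0]
tool_rot: [-2.655, 1.538, 0.578]
contact_force: [0.3, 0.6, 1.3]
grip_width: 0.004
```

```bash
python3 -c "
from h import *
show();tip()"
```

```text
t 19.77 tcp [514.8  54.2 320. ] x-axis [ 0.027  0.018 -0.999] jawyaw -1.479 F [0.3 0.6 1.3] T [-0.05  0.4  -0.02] w 0.4 q7 -1.18 q1 -0.77
tip s 522.4 lat 7.6 z 154.1 F [0.3 0.6 1.3] t 19.77
```

Emit:
send_rows:
  increments: "0 0.002 0.0002 0 0; 0 0 0 0 0"

```text
time: 20.02
eef_pos: [515.5, 54.3, 319.4]
tool_rot: [-2.573, 1.541, 0.659]
contact_force: [-1.8, 0.5, 1.8]
grip_width: 0.01
```

```bash
python3 -c "
from h import *
show();tip()"
```

```text
t 20.02 tcp [515.5  54.3 319.4] x-axis [ 0.023  0.018 -1.   ] jawyaw -1.479 F [-1.8  0.5  1.8] T [-0.02  0.59  0.02] w 0.9 q7 -1.18 q1 -0.76
tip s 522.5 lat 7.8 z 153.5 F [-1.8  0.5  1.8] t 20.02
```

Emit:
send_rows:
  increments: "0 0.002 0.0002 0 0; 0 0.001 0 0 0"

```text
time: 20.27
eef_pos: [516.9, 54.5, 318.8]
tool_rot: [-2.415, 1.545, 0.818]
contact_force: [-5.4, 0.3, 4.3]
grip_width: 0.008
```

```bash
python3 -c "
from h import *
show();tip()"
```

```text
t 20.27 tcp [516.9  54.5 318.8] x-axis [ 0.018  0.019 -1.   ] jawyaw -1.479 F [-5.4  0.3  4.3] T [0.01 1.37 0.05] w 0.7 q7 -1.18 q1 -0.76
tip s 523.0 lat 8.1 z 152.9 F [-5.4  0.3  4.3] t 20.27
```

Under about 5 N on the grip the fingers stopped dead, so the head was already seated. Retreating.

Emit:
send_rows:
  increments: "0 -0.02 -0.002 0 0; 0 -0.04 -0.004 0 0; 0 0 0 0.05 0; 0 0 0 0.06 0; 0 0 0.03 0.05 0"

```text
time: 20.9
eef_pos: [456.2, 76.3, 480.8]
tool_rot: [-2.579, 1.545, 0.647]
contact_force: [0.6, 0.6, -0.4]
grip_width: 0.003
```

Emit:
send_rows:
  increments: "0 0 0.06 0 0; 0 0 0.06 0 0; 0 0 0.06 0 0; 0 0 0.06 0 0; 0 0 0 0 0"

```text
time: 21.52
eef_pos: [458.5, 327.0, 488.4]
tool_rot: [-2.569, 1.52, 0.659]
contact_force: [0.4, -0.7, -0.9]
grip_width: 0.003
```

```bash
python3 look.py m1; python3 - <<'E'
from h import *
p,d=camera("top");z=cv2.resize(p[140:190,255:315],None,fx=8,fy=8,interpolation=cv2.INTER_CUBIC)
a=cv2.resize(cv2.imread("pics/m1z.png"),None,fx=.4,fy=.4)
cv2.imwrite("pics/m1t.png",z)
E
```

```text
t 21.52 tcp [458.5 327.  488.4] x-axis [ 0.04   0.031 -0.999] jawyaw -1.484 F [ 0.4 -0.7 -0.9] T [-0.09  0.22  0.01] w 0.3 q7 -1.88 q1 -1.36
grip [465.1 332.1 325.4] yaw 0.086 s 494.5 lat 286.5 tip lat 285.9 bolt scene lat 7.7 top lat 7.4
[330 176]
```

View pics/m1z.png

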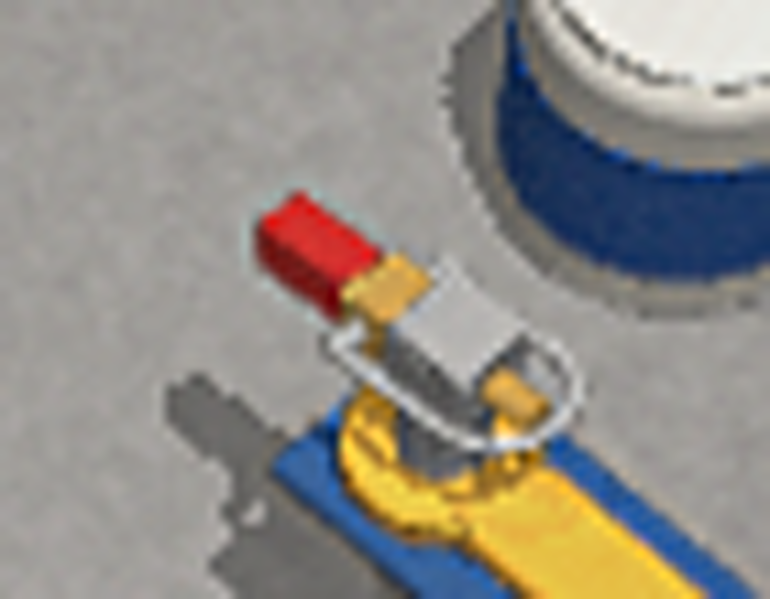

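View pics/m1t.png

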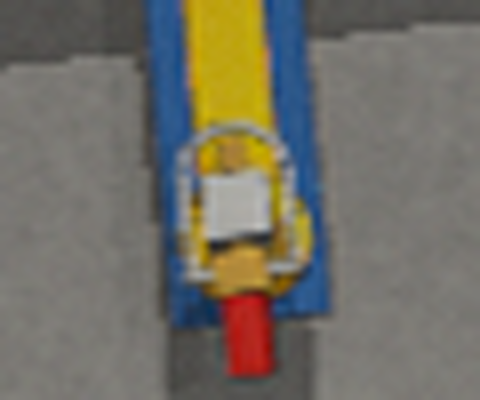

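The picture is unchanged: the pin's head is against the bolt, the loop is shut around it, and the robot is clear. Handing in.

```bash
python3 -c "
from h import *
print(bot.hand_in())"
```

```text
the job is handed in; nothing more can be done
None
```

The lock pin is through the king bolt's cross hole with its head home, and its wire loop is snapped shut over the bolt. I handed the job in at about 21.6 s of the 62 s allowed, and no verdict was reported.

- **Insertion:** I took the small red-gripped pin from the board. From the camera depth the hole was about 20 mm above its lowest position. The pin went in with no contact force until the shoulder stopped about 0.5 mm from where I predicted.
- **Loop:** I let go of the pin and pushed the loop over with closed fingers, up to about 8 N, until it snapped down. Both cameras show it lying around the bolt and past the pin's tip.
- **Seating check:** A gentle push of about 5 N on the grip's rear end gave no further travel. The last pictures, with the arm well clear, show nothing changed. In the last full picture, taken just before that push, the other things were still in place.
- **What I could not settle:** The released pin droops slightly in the hole because of its clearance. The cameras can only place the head against the bolt to within about 1–2 mm, so "fully home" rests mainly on the two firm stops. My first estimate of the bolt's top by sighting across both views gave 172 mm, against 176–177 mm from depth. I used the depth value, and the free insertion agreed with it.

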